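Tea on the serving paddle

TASK

Get the tea round ready: slide the serving paddle out from under the stacked tins so that it lies flat on the worktop well clear of the tin rack, and let the tins come down where they are, still stacked upright in the rack; do not lift them out of the way. Then stand every tea glass in a well of the paddle and put one long spoon from the drainer into each glass, bowl down, leaning on the rim towards the paddle's handle. Leave the salt and the onion alone.

Things in the scene. Friction and masses are not known exactly. Their poses are not given: they have to be found in the camera images.
- rack_mid (a point): open tin rack, fixed: dark wire sides, a sheet plate at each end, no floor; 130 mm long, 112 wide, 95 high. The point is its centre, 46 mm above the worktop; y runs along it, the way the paddle slides out (to its handle), x across, z up. The end plates (65 mm from the centre) stop 15 mm above the worktop: the paddle passes beneath, the tins do not and slide down them.
- paddle_mid (a point): wooden serving paddle, 10 mm thick; blade 300 x 90 mm with four round wells (50 mm across, 4 mm deep) in a row along it, 74 mm apart. The point is the blade's middle, 5 mm above its underside; y points to the handle, z up. The handle, 28 mm wide and as thick as the blade, runs from 150 to 282 mm from the point along y. At the start it lies on the worktop, through the rack, under the tins.
- well_1 (a point): centre of the floor of the first (farthest from the handle) well in the paddle (6 mm above the paddle's underside, 4 mm below its top face); same axes as the paddle, y to the handle
- well_2 (a point): centre of the floor of the second well in the paddle (6 mm above the paddle's underside, 4 mm below its top face); same axes as the paddle, y to the handle
- well_3 (a point): centre of the floor of the third well in the paddle (6 mm above the paddle's underside, 4 mm below its top face); same axes as the paddle, y to the handle
- well_4 (a point): centre of the floor of the fourth (nearest the handle) well in the paddle (6 mm above the paddle's underside, 4 mm below its top face); same axes as the paddle, y to the handle
- tin_1_mid (a point): flat oblong food tin, 60 x 100 mm, 26 mm high, about 0.12 kg: lowest of the stack in the rack, long side along the rack. The point is its centre, half-way up; z up.
- tin_2_mid (a point): flat oblong food tin, 60 x 100 mm, 26 mm high, about 0.12 kg: second of the stack in the rack, long side along the rack. The point is its centre, half-way up; z up.
- tin_3_mid (a point): flat oblong food tin, 60 x 100 mm, 26 mm high, about 0.12 kg: third of the stack in the rack, long side along the rack. The point is its centre, half-way up; z up.
- glass_1_mid (a point): clear waisted tea glass, 86 mm high, 62 mm across the mouth; take it as 60 mm across anywhere above 20 mm; foot 43 mm across; inside 56 mm wide at the mouth and narrowing to 34 mm at the floor, which is 6 mm up; 0.14 kg. The point is its centre, half-way up; z up. Three or four of the four glasses are there; one may be absent.
- glass_2_mid (a point): clear waisted tea glass, 86 mm high, 62 mm across the mouth; take it as 60 mm across anywhere above 20 mm; foot 43 mm across; inside 56 mm wide at the mouth and narrowing to 34 mm at the floor, which is 6 mm up; 0.14 kg. The point is its centre, half-way up; z up. Three or four of the four glasses are there; one may be absent.
- glass_3_mid (a point): clear waisted tea glass, 86 mm high, 62 mm across the mouth; take it as 60 mm across anywhere above 20 mm; foot 43 mm across; inside 56 mm wide at the mouth and narrowing to 34 mm at the floor, which is 6 mm up; 0.14 kg. The point is its centre, half-way up; z up. Three or four of the four glasses are there; one may be absent.
- glass_4_mid (a point): clear waisted tea glass, 86 mm high, 62 mm across the mouth; take it as 60 mm across anywhere above 20 mm; foot 43 mm across; inside 56 mm wide at the mouth and narrowing to 34 mm at the floor, which is 6 mm up; 0.14 kg. The point is its centre, half-way up; z up. Three or four of the four glasses are there; one may be absent.
- drainer_mid (a point): white cutlery drainer, fixed, with four cells in a row 50 mm apart (each 34 x 30 mm inside, rim 94 mm above the worktop, floor 8 mm). The point is the middle of the row, 45 mm up; y runs along the row.
- spoon_1_mid (a point): long steel spoon, 175 mm long, standing bowl down, a little aslant, in a cell of the drainer: round stem 8 mm thick with a 12 mm ball at the top, round bowl 25 mm across and 6 mm thick; 35 g. The point is half-way along it (the bowl's centre is 75 mm below it, along the spoon); z runs along the spoon from bowl to top, x is square to the flat of the bowl, at the start across the row.
- spoon_1_top (a point): top end of that spoon's handle, 87 mm above its mid point along the spoon
- spoon_2_mid (a point): long steel spoon, 175 mm long, standing bowl down, a little aslant, in a cell of the drainer: round stem 8 mm thick with a 12 mm ball at the top, round bowl 25 mm across and 6 mm thick; 35 g. The point is half-way along it (the bowl's centre is 75 mm below it, along the spoon); z runs along the spoon from bowl to top, x is square to the flat of the bowl, at the start across the row.
- spoon_2_top (a point): top end of that spoon's handle, 87 mm above its mid point along the spoon
- spoon_3_mid (a point): long steel spoon, 175 mm long, standing bowl down, a little aslant, in a cell of the drainer: round stem 8 mm thick with a 12 mm ball at the top, round bowl 25 mm across and 6 mm thick; 35 g. The point is half-way along it (the bowl's centre is 75 mm below it, along the spoon); z runs along the spoon from bowl to top, x is square to the flat of the bowl, at the start across the row.
- spoon_3_top (a point): top end of that spoon's handle, 87 mm above its mid point along the spoon
- spoon_4_mid (a point): long steel spoon, 175 mm long, standing bowl down, a little aslant, in a cell of the drainer: round stem 8 mm thick with a 12 mm ball at the top, round bowl 25 mm across and 6 mm thick; 35 g. The point is half-way along it (the bowl's centre is 75 mm below it, along the spoon); z runs along the spoon from bowl to top, x is square to the flat of the bowl, at the start across the row.
- spoon_4_top (a point): top end of that spoon's handle, 87 mm above its mid point along the spoon
- salt_mid (a point): salt shaker, 44 mm across, 90 mm high, a bystander. The point is its centre.
- onion_mid (a point): onion, about 78 mm across and 85 mm high, a bystander. The point is its centre.
Things that resemble listed ones, but are neither listed nor needed, are in the scene too. What is shaped like the part that bears spoon_4_mid but green, pink or yellow is not meant.

How it is judged:
On the way:
1. the paddle is drawn out from under the tins and lies flat, its blade's middle more than 24 cm from the middle of the rack, and the tins stand stacked in the rack on the worktop (horizontal distance between paddle_mid and rack_mid above 0.24 m and angle between paddle_mid's own z axis and vertical below 0.05 rad and height (world z) of paddle_mid below 0.011 m and angle between each of tin_1_mid, tin_2_mid, tin_3_mid's own z axis and vertical below 0.12 rad and horizontal distance between each of tin_1_mid, tin_2_mid, tin_3_mid and rack_mid below 0.035 m and height (world z) of tin_1_mid below 0.021 m and linear speed of each of tin_1, tin_2, tin_3 below 0.02 m/s and height (world z) of tin_2_mid between 0.031 and 0.047 m and height (world z) of tin_3_mid between 0.057 and 0.073 m), for 0.2 s.
At the end, for the whole second after the job is handed in: Paddle flat, its middle over 24 cm from the rack's. Tins stacked in the rack on the worktop (tilt under 7 degrees, 35 mm). Each glass upright in a well (8 mm), in it a spoon, bowl down, its top over 20 mm towards the handle from the well's centre and within 35 mm sideways. All at rest (all of step 1 and linear speed of each of paddle, glass_1, glass_2, glass_3, glass_4 below 0.02 m/s and angle between each of glass_1_mid, glass_2_mid, glass_3_mid, glass_4_mid's own z axis and vertical below 0.08 rad and height (world z) of each of glass_1_mid, glass_2_mid, glass_3_mid, glass_4_mid below 0.0515 m and (horizontal distance between glass_1_mid and well_1 below 0.008 m or horizontal distance between glass_1_mid and well_2 below 0.008 m or horizontal distance between glass_1_mid and well_3 below 0.008 m or horizontal distance between glass_1_mid and well_4 below 0.008 m) and ((horizontal distance between spoon_1_mid and glass_1_mid below 0.035 m and height (world z) of spoon_1_mid below 0.106 m and height (world z) of spoon_1_top above 0.13 m and linear speed of spoon_1 below 0.03 m/s and ((horizontal distance between glass_1_mid and well_1 below 0.008 m and y of spoon_1_top in the frame of well_1 above 0.02 m and x of spoon_1_top in the frame of well_1 between -0.035 and 0.035 m) or (horizontal distance between glass_1_mid and well_2 below 0.008 m and y of spoon_1_top in the frame of well_2 above 0.02 m and x of spoon_1_top in the frame of well_2 between -0.035 and 0.035 m) or (horizontal distance between glass_1_mid and well_3 below 0.008 m and y of spoon_1_top in the frame of well_3 above 0.02 m and x of spoon_1_top in the frame of well_3 between -0.035 and 0.035 m) or (horizontal distance between glass_1_mid and well_4 below 0.008 m and y of spoon_1_top in the frame of well_4 above 0.02 m and x of spoon_1_top in the frame of well_4 between -0.035 and 0.035 m))) or (horizontal distance between spoon_2_mid and glass_1_mid below 0.035 m and height (world z) of spoon_2_mid below 0.106 m and height (world z) of spoon_2_top above 0.13 m and linear speed of spoon_2 below 0.03 m/s and ((horizontal distance between glass_1_mid and well_1 below 0.008 m and y of spoon_2_top in the frame of well_1 above 0.02 m and x of spoon_2_top in the frame of well_1 between -0.035 and 0.035 m) or (horizontal distance between glass_1_mid and well_2 below 0.008 m and y of spoon_2_top in the frame of well_2 above 0.02 m and x of spoon_2_top in the frame of well_2 between -0.035 and 0.035 m) or (horizontal distance between glass_1_mid and well_3 below 0.008 m and y of spoon_2_top in the frame of well_3 above 0.02 m and x of spoon_2_top in the frame of well_3 between -0.035 and 0.035 m) or (horizontal distance between glass_1_mid and well_4 below 0.008 m and y of spoon_2_top in the frame of well_4 above 0.02 m and x of spoon_2_top in the frame of well_4 between -0.035 and 0.035 m))) or (horizontal distance between spoon_3_mid and glass_1_mid below 0.035 m and height (world z) of spoon_3_mid below 0.106 m and height (world z) of spoon_3_top above 0.13 m and linear speed of spoon_3 below 0.03 m/s and ((horizontal distance between glass_1_mid and well_1 below 0.008 m and y of spoon_3_top in the frame of well_1 above 0.02 m and x of spoon_3_top in the frame of well_1 between -0.035 and 0.035 m) or (horizontal distance between glass_1_mid and well_2 below 0.008 m and y of spoon_3_top in the frame of well_2 above 0.02 m and x of spoon_3_top in the frame of well_2 between -0.035 and 0.035 m) or (horizontal distance between glass_1_mid and well_3 below 0.008 m and y of spoon_3_top in the frame of well_3 above 0.02 m and x of spoon_3_top in the frame of well_3 between -0.035 and 0.035 m) or (horizontal distance between glass_1_mid and well_4 below 0.008 m and y of spoon_3_top in the frame of well_4 above 0.02 m and x of spoon_3_top in the frame of well_4 between -0.035 and 0.035 m))) or (horizontal distance between spoon_4_mid and glass_1_mid below 0.035 m and height (world z) of spoon_4_mid below 0.106 m and height (world z) of spoon_4_top above 0.13 m and linear speed of spoon_4 below 0.03 m/s and ((horizontal distance between glass_1_mid and well_1 below 0.008 m and y of spoon_4_top in the frame of well_1 above 0.02 m and x of spoon_4_top in the frame of well_1 between -0.035 and 0.035 m) or (horizontal distance between glass_1_mid and well_2 below 0.008 m and y of spoon_4_top in the frame of well_2 above 0.02 m and x of spoon_4_top in the frame of well_2 between -0.035 and 0.035 m) or (horizontal distance between glass_1_mid and well_3 below 0.008 m and y of spoon_4_top in the frame of well_3 above 0.02 m and x of spoon_4_top in the frame of well_3 between -0.035 and 0.035 m) or (horizontal distance between glass_1_mid and well_4 below 0.008 m and y of spoon_4_top in the frame of well_4 above 0.02 m and x of spoon_4_top in the frame of well_4 between -0.035 and 0.035 m)))) and (horizontal distance between glass_2_mid and well_1 below 0.008 m or horizontal distance between glass_2_mid and well_2 below 0.008 m or horizontal distance between glass_2_mid and well_3 below 0.008 m or horizontal distance between glass_2_mid and well_4 below 0.008 m) and ((horizontal distance between spoon_1_mid and glass_2_mid below 0.035 m and height (world z) of spoon_1_mid below 0.106 m and height (world z) of spoon_1_top above 0.13 m and linear speed of spoon_1 below 0.03 m/s and ((horizontal distance between glass_2_mid and well_1 below 0.008 m and y of spoon_1_top in the frame of well_1 above 0.02 m and x of spoon_1_top in the frame of well_1 between -0.035 and 0.035 m) or (horizontal distance between glass_2_mid and well_2 below 0.008 m and y of spoon_1_top in the frame of well_2 above 0.02 m and x of spoon_1_top in the frame of well_2 between -0.035 and 0.035 m) or (horizontal distance between glass_2_mid and well_3 below 0.008 m and y of spoon_1_top in the frame of well_3 above 0.02 m and x of spoon_1_top in the frame of well_3 between -0.035 and 0.035 m) or (horizontal distance between glass_2_mid and well_4 below 0.008 m and y of spoon_1_top in the frame of well_4 above 0.02 m and x of spoon_1_top in the frame of well_4 between -0.035 and 0.035 m))) or (horizontal distance between spoon_2_mid and glass_2_mid below 0.035 m and height (world z) of spoon_2_mid below 0.106 m and height (world z) of spoon_2_top above 0.13 m and linear speed of spoon_2 below 0.03 m/s and ((horizontal distance between glass_2_mid and well_1 below 0.008 m and y of spoon_2_top in the frame of well_1 above 0.02 m and x of spoon_2_top in the frame of well_1 between -0.035 and 0.035 m) or (horizontal distance between glass_2_mid and well_2 below 0.008 m and y of spoon_2_top in the frame of well_2 above 0.02 m and x of spoon_2_top in the frame of well_2 between -0.035 and 0.035 m) or (horizontal distance between glass_2_mid and well_3 below 0.008 m and y of spoon_2_top in the frame of well_3 above 0.02 m and x of spoon_2_top in the frame of well_3 between -0.035 and 0.035 m) or (horizontal distance between glass_2_mid and well_4 below 0.008 m and y of spoon_2_top in the frame of well_4 above 0.02 m and x of spoon_2_top in the frame of well_4 between -0.035 and 0.035 m))) or (horizontal distance between spoon_3_mid and glass_2_mid below 0.035 m and height (world z) of spoon_3_mid below 0.106 m and height (world z) of spoon_3_top above 0.13 m and linear speed of spoon_3 below 0.03 m/s and ((horizontal distance between glass_2_mid and well_1 below 0.008 m and y of spoon_3_top in the frame of well_1 above 0.02 m and x of spoon_3_top in the frame of well_1 between -0.035 and 0.035 m) or (horizontal distance between glass_2_mid and well_2 below 0.008 m and y of spoon_3_top in the frame of well_2 above 0.02 m and x of spoon_3_top in the frame of well_2 between -0.035 and 0.035 m) or (horizontal distance between glass_2_mid and well_3 below 0.008 m and y of spoon_3_top in the frame of well_3 above 0.02 m and x of spoon_3_top in the frame of well_3 between -0.035 and 0.035 m) or (horizontal distance between glass_2_mid and well_4 below 0.008 m and y of spoon_3_top in the frame of well_4 above 0.02 m and x of spoon_3_top in the frame of well_4 between -0.035 and 0.035 m))) or (horizontal distance between spoon_4_mid and glass_2_mid below 0.035 m and height (world z) of spoon_4_mid below 0.106 m and height (world z) of spoon_4_top above 0.13 m and linear speed of spoon_4 below 0.03 m/s and ((horizontal distance between glass_2_mid and well_1 below 0.008 m and y of spoon_4_top in the frame of well_1 above 0.02 m and x of spoon_4_top in the frame of well_1 between -0.035 and 0.035 m) or (horizontal distance between glass_2_mid and well_2 below 0.008 m and y of spoon_4_top in the frame of well_2 above 0.02 m and x of spoon_4_top in the frame of well_2 between -0.035 and 0.035 m) or (horizontal distance between glass_2_mid and well_3 below 0.008 m and y of spoon_4_top in the frame of well_3 above 0.02 m and x of spoon_4_top in the frame of well_3 between -0.035 and 0.035 m) or (horizontal distance between glass_2_mid and well_4 below 0.008 m and y of spoon_4_top in the frame of well_4 above 0.02 m and x of spoon_4_top in the frame of well_4 between -0.035 and 0.035 m)))) and (horizontal distance between glass_3_mid and well_1 below 0.008 m or horizontal distance between glass_3_mid and well_2 below 0.008 m or horizontal distance between glass_3_mid and well_3 below 0.008 m or horizontal distance between glass_3_mid and well_4 below 0.008 m) and ((horizontal distance between spoon_1_mid and glass_3_mid below 0.035 m and height (world z) of spoon_1_mid below 0.106 m and height (world z) of spoon_1_top above 0.13 m and linear speed of spoon_1 below 0.03 m/s and ((horizontal distance between glass_3_mid and well_1 below 0.008 m and y of spoon_1_top in the frame of well_1 above 0.02 m and x of spoon_1_top in the frame of well_1 between -0.035 and 0.035 m) or (horizontal distance between glass_3_mid and well_2 below 0.008 m and y of spoon_1_top in the frame of well_2 above 0.02 m and x of spoon_1_top in the frame of well_2 between -0.035 and 0.035 m) or (horizontal distance between glass_3_mid and well_3 below 0.008 m and y of spoon_1_top in the frame of well_3 above 0.02 m and x of spoon_1_top in the frame of well_3 between -0.035 and 0.035 m) or (horizontal distance between glass_3_mid and well_4 below 0.008 m and y of spoon_1_top in the frame of well_4 above 0.02 m and x of spoon_1_top in the frame of well_4 between -0.035 and 0.035 m))) or (horizontal distance between spoon_2_mid and glass_3_mid below 0.035 m and height (world z) of spoon_2_mid below 0.106 m and height (world z) of spoon_2_top above 0.13 m and linear speed of spoon_2 below 0.03 m/s and ((horizontal distance between glass_3_mid and well_1 below 0.008 m and y of spoon_2_top in the frame of well_1 above 0.02 m and x of spoon_2_top in the frame of well_1 between -0.035 and 0.035 m) or (horizontal distance between glass_3_mid and well_2 below 0.008 m and y of spoon_2_top in the frame of well_2 above 0.02 m and x of spoon_2_top in the frame of well_2 between -0.035 and 0.035 m) or (horizontal distance between glass_3_mid and well_3 below 0.008 m and y of spoon_2_top in the frame of well_3 above 0.02 m and x of spoon_2_top in the frame of well_3 between -0.035 and 0.035 m) or (horizontal distance between glass_3_mid and well_4 below 0.008 m and y of spoon_2_top in the frame of well_4 above 0.02 m and x of spoon_2_top in the frame of well_4 between -0.035 and 0.035 m))) or (horizontal distance between spoon_3_mid and glass_3_mid below 0.035 m and height (world z) of spoon_3_mid below 0.106 m and height (world z) of spoon_3_top above 0.13 m and linear speed of spoon_3 below 0.03 m/s and ((horizontal distance between glass_3_mid and well_1 below 0.008 m and y of spoon_3_top in the frame of well_1 above 0.02 m and x of spoon_3_top in the frame of well_1 between -0.035 and 0.035 m) or (horizontal distance between glass_3_mid and well_2 below 0.008 m and y of spoon_3_top in the frame of well_2 above 0.02 m and x of spoon_3_top in the frame of well_2 between -0.035 and 0.035 m) or (horizontal distance between glass_3_mid and well_3 below 0.008 m and y of spoon_3_top in the frame of well_3 above 0.02 m and x of spoon_3_top in the frame of well_3 between -0.035 and 0.035 m) or (horizontal distance between glass_3_mid and well_4 below 0.008 m and y of spoon_3_top in the frame of well_4 above 0.02 m and x of spoon_3_top in the frame of well_4 between -0.035 and 0.035 m))) or (horizontal distance between spoon_4_mid and glass_3_mid below 0.035 m and height (world z) of spoon_4_mid below 0.106 m and height (world z) of spoon_4_top above 0.13 m and linear speed of spoon_4 below 0.03 m/s and ((horizontal distance between glass_3_mid and well_1 below 0.008 m and y of spoon_4_top in the frame of well_1 above 0.02 m and x of spoon_4_top in the frame of well_1 between -0.035 and 0.035 m) or (horizontal distance between glass_3_mid and well_2 below 0.008 m and y of spoon_4_top in the frame of well_2 above 0.02 m and x of spoon_4_top in the frame of well_2 between -0.035 and 0.035 m) or (horizontal distance between glass_3_mid and well_3 below 0.008 m and y of spoon_4_top in the frame of well_3 above 0.02 m and x of spoon_4_top in the frame of well_3 between -0.035 and 0.035 m) or (horizontal distance between glass_3_mid and well_4 below 0.008 m and y of spoon_4_top in the frame of well_4 above 0.02 m and x of spoon_4_top in the frame of well_4 between -0.035 and 0.035 m)))) and (horizontal distance between glass_4_mid and well_1 below 0.008 m or horizontal distance between glass_4_mid and well_2 below 0.008 m or horizontal distance between glass_4_mid and well_3 below 0.008 m or horizontal distance between glass_4_mid and well_4 below 0.008 m) and ((horizontal distance between spoon_1_mid and glass_4_mid below 0.035 m and height (world z) of spoon_1_mid below 0.106 m and height (world z) of spoon_1_top above 0.13 m and linear speed of spoon_1 below 0.03 m/s and ((horizontal distance between glass_4_mid and well_1 below 0.008 m and y of spoon_1_top in the frame of well_1 above 0.02 m and x of spoon_1_top in the frame of well_1 between -0.035 and 0.035 m) or (horizontal distance between glass_4_mid and well_2 below 0.008 m and y of spoon_1_top in the frame of well_2 above 0.02 m and x of spoon_1_top in the frame of well_2 between -0.035 and 0.035 m) or (horizontal distance between glass_4_mid and well_3 below 0.008 m and y of spoon_1_top in the frame of well_3 above 0.02 m and x of spoon_1_top in the frame of well_3 between -0.035 and 0.035 m) or (horizontal distance between glass_4_mid and well_4 below 0.008 m and y of spoon_1_top in the frame of well_4 above 0.02 m and x of spoon_1_top in the frame of well_4 between -0.035 and 0.035 m))) or (horizontal distance between spoon_2_mid and glass_4_mid below 0.035 m and height (world z) of spoon_2_mid below 0.106 m and height (world z) of spoon_2_top above 0.13 m and linear speed of spoon_2 below 0.03 m/s and ((horizontal distance between glass_4_mid and well_1 below 0.008 m and y of spoon_2_top in the frame of well_1 above 0.02 m and x of spoon_2_top in the frame of well_1 between -0.035 and 0.035 m) or (horizontal distance between glass_4_mid and well_2 below 0.008 m and y of spoon_2_top in the frame of well_2 above 0.02 m and x of spoon_2_top in the frame of well_2 between -0.035 and 0.035 m) or (horizontal distance between glass_4_mid and well_3 below 0.008 m and y of spoon_2_top in the frame of well_3 above 0.02 m and x of spoon_2_top in the frame of well_3 between -0.035 and 0.035 m) or (horizontal distance between glass_4_mid and well_4 below 0.008 m and y of spoon_2_top in the frame of well_4 above 0.02 m and x of spoon_2_top in the frame of well_4 between -0.035 and 0.035 m))) or (horizontal distance between spoon_3_mid and glass_4_mid below 0.035 m and height (world z) of spoon_3_mid below 0.106 m and height (world z) of spoon_3_top above 0.13 m and linear speed of spoon_3 below 0.03 m/s and ((horizontal distance between glass_4_mid and well_1 below 0.008 m and y of spoon_3_top in the frame of well_1 above 0.02 m and x of spoon_3_top in the frame of well_1 between -0.035 and 0.035 m) or (horizontal distance between glass_4_mid and well_2 below 0.008 m and y of spoon_3_top in the frame of well_2 above 0.02 m and x of spoon_3_top in the frame of well_2 between -0.035 and 0.035 m) or (horizontal distance between glass_4_mid and well_3 below 0.008 m and y of spoon_3_top in the frame of well_3 above 0.02 m and x of spoon_3_top in the frame of well_3 between -0.035 and 0.035 m) or (horizontal distance between glass_4_mid and well_4 below 0.008 m and y of spoon_3_top in the frame of well_4 above 0.02 m and x of spoon_3_top in the frame of well_4 between -0.035 and 0.035 m))) or (horizontal distance between spoon_4_mid and glass_4_mid below 0.035 m and height (world z) of spoon_4_mid below 0.106 m and height (world z) of spoon_4_top above 0.13 m and linear speed of spoon_4 below 0.03 m/s and ((horizontal distance between glass_4_mid and well_1 below 0.008 m and y of spoon_4_top in the frame of well_1 above 0.02 m and x of spoon_4_top in the frame of well_1 between -0.035 and 0.035 m) or (horizontal distance between glass_4_mid and well_2 below 0.008 m and y of spoon_4_top in the frame of well_2 above 0.02 m and x of spoon_4_top in the frame of well_2 between -0.035 and 0.035 m) or (horizontal distance between glass_4_mid and well_3 below 0.008 m and y of spoon_4_top in the frame of well_3 above 0.02 m and x of spoon_4_top in the frame of well_3 between -0.035 and 0.035 m) or (horizontal distance between glass_4_mid and well_4 below 0.008 m and y of spoon_4_top in the frame of well_4 above 0.02 m and x of spoon_4_top in the frame of well_4 between -0.035 and 0.035 m))))); the robot touches nothing.
It fails at once if tin 1 is lifted more than 2 cm or toppled (height (world z) of tin_1_mid above 0.043 m or angle between tin_1_mid's own z axis and vertical above 0.6 rad).
It fails at once if tin 2 is lifted more than 2 cm or toppled (height (world z) of tin_2_mid above 0.069 m or angle between tin_2_mid's own z axis and vertical above 0.6 rad).
It fails at once if tin 3 is lifted more than 2 cm or toppled (height (world z) of tin_3_mid above 0.095 m or angle between tin_3_mid's own z axis and vertical above 0.6 rad).
It fails at once if the salt shaker is pushed more than 3 cm (distance of salt_mid from where it was at the start of the episode above 0.03 m).
It fails at once if the onion is pushed more than 3 cm (distance of onion_mid from where it was at the start of the episode above 0.03 m).
Of glass_1, glass_2, glass_3, glass_4 only 3 to 4 are there at a start; the rules pass over those that are not, and their reading is None.
At some moment in a run one of paddle may be knocked a few centimetres aside while the robot is not near it.
Once in a run the grip may slacken for a moment while it holds something.
It also fails if it takes over 210 s, if anything falls off the work surface, if the arm or the gripper's body presses on something with over 40 N, if the wrist force passes 120 N, or if a joint passes its speed limit or range.

ROBOT

A 7-joint arm with a two-finger parallel gripper is mounted at the origin on a cart in front of the work surface, level with it; the furniture and walls round the work are solid. World frame = base frame: x ahead of the robot, y to its left, z up, the work surface at z = 0. Lengths are in m, angles in rad, forces in N, time in s.
With the tool pointing down it reaches from about 0.425 to 0.925 m from the base axis. Payload 6.8 kg.
Tool frame: the origin (TCP) lies at the very end of the fingers, on their centre line; the grasp point (between the pads) lies 19 mm behind it; z points along the fingers, y is the line along which they close (so a half turn about z gives the same grasp; the last joint's range is limited). The gripper opens to 85 mm and grips with 20 to 120 N. Pads are 22 mm wide; open, the fingers measure 114 mm over their backs; the gripper's body (76 mm by 85 mm) begins 54 mm behind the grasp point. The pads swing forward as they close: fully open they stand 13 mm farther back than shut.
Start: joints at [-1.269, 0.477, 0.022, 1.555, -0.011, 1.109, -0.083], TCP at [0.269, 0.619, 0.194] pointing down, gripper open.
Joint ranges: [-2.96, 2.96], [-0.34, 2.1], [-1.41, 1.46], [0.24, 2.44], [-1.37, 4.51], [0.17, 1.92], [-2.96, 2.96]. Speed limits (rad/s): [2.39, 2.39, 3.14, 3.14, 3.14, 3.14, 3.14].

INTERFACE

Orientations are given as a rotation vector (axis times angle).
In Python, from bench import r gives the robot as it stands.
- The arm moves only by the shell command python3 -m jog 'ROWS' [FORCE]. ROWS is JSON, a list of rows, each an object of numbers: "fingers": the finger opening in m, from 0 to 0.0854; "x", "y", "z": the shift along the tool's x, y, z in m; "rx", "ry", "rz": the turn, a rotation vector about the tool's x, y, z in degrees. In form: [{"fingers": .., "x": .., "y": .., "z": .., "rx": .., "ry": .., "rz": ..}, ...]. A call has 1 to 8 rows; each row shifts and turns the commanded pose from where the row before left it, along the tool's axes as they then stand; what a row does not reach is not made up. A row lasts 1/8 s, in which the tool goes at most 62.5 mm and 10.7 degrees, less where a joint would pass 70% of its speed; a pose out of reach is approached as far as the arm can. A call is refused whole if a number of a shift passes 0.0625 or a number of a turn 10.7, either way. A call with a gripper value outside its range is refused whole. The fingers move at their own pace and stop on an object; FORCE is the grip in N (left out, the last holds). Time passes only in rows, so rows that do not move let the fingers close. It gives the time, the measured TCP pose, the force, the opening and the grip force at its end, in the units of the state.
- r.get_obs(): the state, without advancing time (a new reading comes with each control period).
- r.grab_frame(name): name is "scene" or "side" or "wrist"; returns (picture, depth): 400x640x3 uint8, red, green, blue; 400x640 float32, m along the optical axis (not along the pixel's ray), 0 where there is no reading.
- r.get_calibration(name): a dict with "mtx" (3x3 intrinsics, pixels), "extrinsics" (4x4, takes a point from camera to world coordinates). Camera axes: x right, y down, z forward; pixel columns grow to the right and rows downward; lengths in m; the calibration is good to about 2 mm. The wrist camera is an equidistant fisheye: a pixel r from the principal point sees the ray r / f radians off the axis. A picture is of the moment at which its call begins: read the wrist's pose just before it. get_calibration takes no time and is no camera call; for the wrist camera it gives the pose at the moment of the call.
- r.hand_in(): hands the job in; it is judged then, once.
Trained networks look in the newest picture that a camera, given by its name, has taken for a name from the list of things; names that differ only in an ending like _2 or _b are one class to them, and where a whole thing is asked for, a point or a joint stands for the part that bears it (a point fixed in the world has none). Each returns a list of dicts, best first, with "score" (0 to 1); they miss things now and then, are a little off and sometimes report something else, mostly with a low value. They report only what shows in the picture. A call takes as long as a camera call. They do not tell look-alikes from the thing itself.
- r.search_frame(target, camera): "xyz" ([x, y, z] in m, in world coordinates, good to about 4 mm: the middle of the surface that is visible of it).
- r.landmark_of(target, camera): "xyz" ([x, y, z] in m, in world coordinates, good to about 4 mm: a listed point, or the origin of a listed thing).
The state is a dict: "clock": time; "joints": joint angles; "qvel": joint speeds; "tau": joint torques, N m; "tcp_pos": TCP position; "orientation": TCP orientation; "contact_force": force on the tool from outside, world axes, zero at the start; "moment": the same for the moment, N m; "grip_width": finger opening in m; "gripper_force": force on a finger pad.
Only numpy, scipy, OpenCV 4.12 (cv2) and the standard library are available. Lean on these libraries where they do the work, as an engineer would, in place of code of your own. Each camera call takes 0.05 s, during which the arm holds its last target. There are 200 camera calls.

## Working session

There is one attempt and no reset: what is moved stays moved. The work goes in short steps, Python scripts to look and compute and a shell command to move; the robot and the scene stay as the last step left them, time stands still between calls to the robot, and variables do not carry over. Pictures are saved under pics/ and viewed, at most 14 in all, crops included, and the job is handed in when it is done.

```bash
ls; mkdir -p pics
cat > h.py <<'E'
from bench import r
import numpy as np, cv2
from scipy.spatial.transform import Rotation as R
def save(n,f):
    p,d=r.grab_frame(n); cv2.imwrite('pics/'+f,p[:,:,::-1]); return p,d
def find(t,c,fn='landmark_of',k=6):
    for o in getattr(r,fn)(t,c)[:k]:
        print(t,c,round(o['score'],2),np.round(o['xyz'],3))
def st():
    o=r.get_obs(); print('t',round(o['clock'],2),'tcp',np.round(o['tcp_pos'],4),'rot',np.round(o['orientation'],3),'w',round(o['grip_width'],4)); print(np.round(R.from_rotvec(o['orientation']).as_matrix(),3)); print('j',np.round(o['joints'],2))
E
python3 - <<'E'
from h import *
st()
for c in ['scene','side']:
    save(c,c+'0.png')
    for t in ['rack_mid','paddle_mid','well_1','tin_3_mid','glass_1_mid','drainer_mid','spoon_1_mid','spoon_1_top','salt_mid','onion_mid']: find(t,c)
E
```

```text
pics
t 0.0 tcp [0.2687 0.6185 0.193 ] rot [-6.390e-01 -3.076e+00  3.000e-03] w 0.0856
[[-0.917  0.398 -0.001]
 [ 0.398  0.917 -0.002]
 [-0.    -0.002 -1.   ]]
j [-1.27  0.48  0.02  1.56 -0.01  1.11 -0.08]
well_1 scene 0.92 [ 0.547 -0.28   0.005]
well_1 scene 0.7 [ 0.547 -0.35   0.008]
well_1 scene 0.6 [ 0.55  -0.206  0.005]
well_1 scene 0.57 [ 0.543 -0.132  0.008]
well_1 scene 0.54 [ 0.393 -0.275  0.093]
well_1 scene 0.28 [ 0.394 -0.25   0.049]
tin_3_mid scene 0.83 [ 0.541 -0.257  0.075]
glass_1_mid scene 0.63 [ 0.672 -0.024  0.041]
drainer_mid scene 0.69 [ 0.392 -0.248  0.051]
spoon_1_mid scene 0.7 [ 0.402 -0.321  0.095]
spoon_1_mid scene 0.3 [ 0.393 -0.273  0.091]
spoon_1_top scene 0.43 [ 0.397 -0.32   0.182]
salt_mid scene 0.65 [ 0.442 -0.415  0.048]
salt_mid scene 0.27 [ 0.54  -0.245  0.049]
onion_mid scene 0.61 [ 0.796 -0.043  0.045]
rack_mid side 0.78 [ 0.541 -0.245  0.049]
paddle_mid side 0.7 [ 0.395 -0.269  0.178]
well_1 side 0.89 [ 0.543 -0.128  0.008]
well_1 side 0.69 [ 0.546 -0.348  0.003]
well_1 side 0.65 [ 0.541 -0.257  0.075]
well_1 side 0.62 [ 0.541 -0.278  0.006]
well_1 side 0.55 [ 0.386 -0.171  0.094]
tin_3_mid side 0.71 [ 0.683 -0.136  0.041]
tin_3_mid side 0.64 [ 0.542 -0.253  0.078]
tin_3_mid side 0.52 [ 0.441 -0.418  0.042]
glass_1_mid side 0.66 [ 0.675 -0.019  0.048]
drainer_mid side 0.72 [ 0.392 -0.245  0.046]
drainer_mid side 0.28 [ 0.396 -0.266  0.181]
spoon_1_mid side 0.75 [ 0.396 -0.321  0.094]
spoon_1_mid side 0.21 [ 0.544 -0.35   0.   ]
spoon_1_top side 0.44 [ 0.396 -0.319  0.18 ]
salt_mid side 0.75 [ 0.442 -0.42   0.042]
onion_mid side 0.92 [ 0.795 -0.041  0.039]
```

View pics/scene0.png

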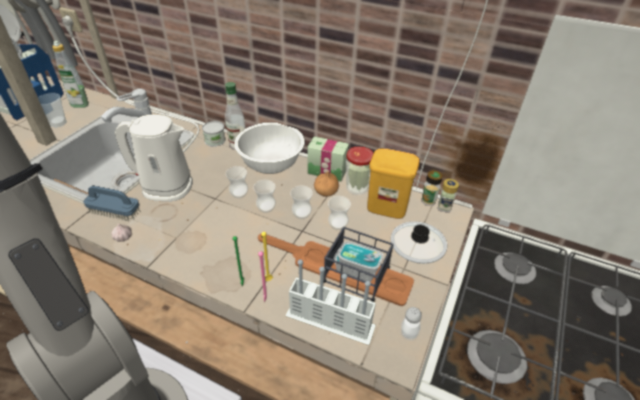

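View pics/side0.png

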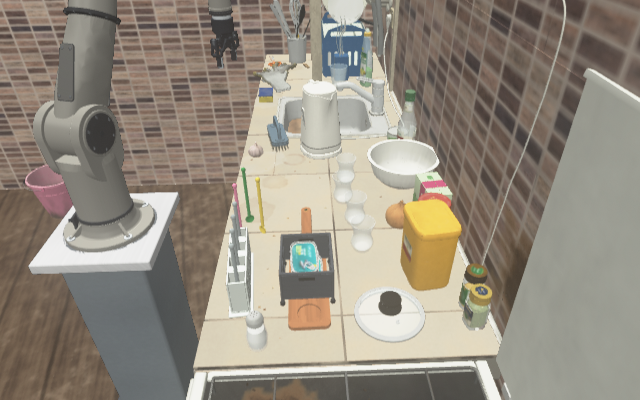

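Both pictures show four glasses: scene (236,182), (264,195), (301,203), (339,212); side (347,166), (344,188), (356,207), (363,233). Three coloured decoy sticks stand near the handle (scene 240,260; 266,256; 262,276), and the handle end is at scene (262,238). I'll turn these pixels into positions.

```bash
cat >> h.py <<'E'
def ray(n,u,v,z):
    c=r.get_calibration(n); K=np.array(c['mtx']); T=np.array(c['extrinsics'])
    p=np.array([(u-K[0,2])/K[0,0],(v-K[1,2])/K[1,1]])
    if n=='wrist':
        th=np.hypot(*p); p=p/max(th,1e-9)
        d=np.array([p[0]*np.sin(th),p[1]*np.sin(th),np.cos(th)])
    else: d=np.array([p[0],p[1],1])
    d=T[:3,:3]@d; o=T[:3,3]; return o+d*(z-o[2])/d[2]
E
python3 - <<'E'
from h import *
for u,v in [(236,182),(264,195),(301,203),(339,212)]: print('g scene',np.round(ray('scene',u,v,.043),3))
for u,v in [(347,166),(344,188),(356,207),(363,233)]: print('g side',np.round(ray('side',u,v,.043),3))
for u,v in [(242,286),(268,280),(265,300),(262,238)]: print('decoy base/handle scene',np.round(ray('scene',u,v,.0),3))
for u,v in [(250,220),(263,232),(306,209)]: print('side',np.round(ray('side',u,v,.0),3))
p,d=r.grab_frame('scene')
c=r.get_calibration('scene');K=c['mtx'];T=np.array(c['extrinsics'])
for u,v in [(236,238),(240,260),(265,235),(268,275),(262,254),(264,290),(160,120),(236,186),(264,200),(115,208)]:
    z=d[v,u]; print((u,v),np.round(T@np.array([(u-K[0][2])/K[0][0]*z,(v-K[1][2])/K[1][1]*z,z,1]),3)[:3])
for c in ['scene','side']:
    r.grab_frame(c); find('glass_2_mid',c,'search_frame'); find('spoon_3_top',c,'search_frame'); find('spoon_3_top',c)
E
```

```text
g scene [0.669 0.195 0.043]
g scene [0.657 0.09  0.043]
g scene [ 0.676 -0.023  0.043]
g scene [ 0.691 -0.135  0.043]
g side [0.675 0.21  0.043]
g side [0.656 0.084 0.043]
g side [ 0.682 -0.013  0.043]
g side [ 0.689 -0.127  0.043]
decoy base/handle scene [ 0.38  -0.011  0.   ]
decoy base/handle scene [ 0.425 -0.059  0.   ]
decoy base/handle scene [ 0.37  -0.084  0.   ]
decoy base/handle scene [0.542 0.029 0.   ]
side [0.386 0.001 0.   ]
side [ 0.427 -0.055  0.   ]
side [0.543 0.045 0.   ]
(236, 238) [ 0.384 -0.013  0.173]
(240, 260) [ 0.45   0.041 -0.003]
(265, 235) [ 0.422 -0.065  0.172]
(268, 275) [ 0.422 -0.063  0.026]
(262, 254) [ 0.37  -0.089  0.174]
(264, 290) [ 0.369 -0.084  0.041]
(160, 120) [0.621 0.393 0.23 ]
(236, 186) [0.642 0.175 0.056]
(264, 200) [0.629 0.071 0.054]
(115, 208) [0.42  0.436 0.041]
glass_2_mid scene 0.85 [ 0.678 -0.137  0.057]
spoon_3_top scene 0.44 [ 0.385 -0.226  0.14 ]
spoon_3_top scene 0.68 [ 0.391 -0.274  0.095]
spoon_3_top scene 0.54 [ 0.389 -0.222  0.181]
spoon_3_top scene 0.46 [ 0.548 -0.203  0.008]
spoon_3_top scene 0.31 [ 0.545 -0.133  0.008]
glass_2_mid side 0.88 [ 0.683 -0.15   0.058]
glass_2_mid side 0.65 [ 0.543 -0.316  0.063]
spoon_3_top side 0.71 [ 0.391 -0.226  0.146]
spoon_3_top side 0.53 [ 0.387 -0.223  0.184]
```

```bash
python3 -m jog '[{"rz":9.5,"z":-0.01},{"rz":9.5,"z":-0.01},{"rz":9.5,"z":-0.01},{"rz":9.5,"z":-0.01},{"rz":9.5,"z":-0.01},{"rz":9.5,"z":-0.01},{"rz":9.5}]'
python3 -m jog '[{"x":-0.06,"y":0.025},{"x":-0.06,"y":0.025},{"x":-0.06,"y":0.025},{"x":-0.06,"y":0.025},{"x":-0.06,"y":0.025},{"x":-0.06,"y":0.025},{"x":-0.06,"y":0.025},{"x":-0.06,"y":0.025}]'
python3 -m jog '[{"x":-0.05,"y":0.025},{"x":-0.05,"y":0.025},{"x":-0.05,"y":0.02},{"x":-0.02},{}]'
python3 - <<'E'
from h import *
st(); save('wrist','w1.png')
for t in ['paddle_mid','well_1','glass_1_mid']: find(t,'wrist')
E
```

```text
t 1.55 tcp [0.2689 0.6191 0.194 ] rot [-0.639 -3.076 -0.   ] w 0.0852
[[-0.917  0.398 -0.   ]
 [ 0.398  0.917  0.   ]
 [ 0.    -0.    -1.   ]]
j [-1.27  0.48  0.02  1.56 -0.01  1.11 -0.08]
paddle_mid wrist 0.43 [ 0.545 -0.245  0.006]
well_1 wrist 0.49 [ 0.546 -0.35   0.006]
well_1 wrist 0.46 [ 0.548 -0.277  0.008]
glass_1_mid wrist 0.57 [ 0.386 -0.221  0.186]validation failed for argument at $[0]...
validation failed for argument at $[0]...
validation failed for argument at $[0]...
```

View pics/w1.png

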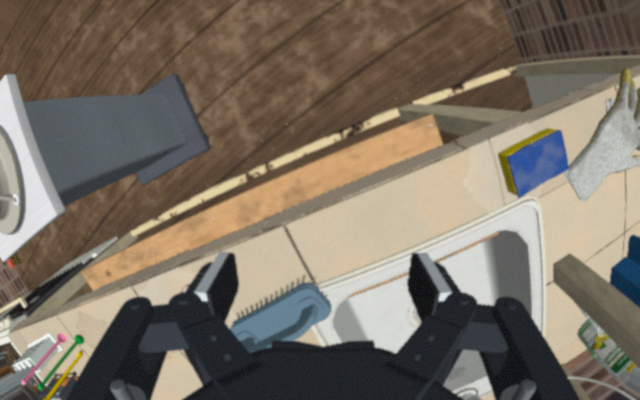

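The wrist view shows only the sink and brush area, because the moves were refused: each row needs every key. I'll write full rows.

```bash
python3 -m jog '[{"fingers":0.085,"x":0,"y":0,"z":-0.01,"rx":0,"ry":0,"rz":9.5},{"fingers":0.085,"x":0,"y":0,"z":-0.01,"rx":0,"ry":0,"rz":9.5},{"fingers":0.085,"x":0,"y":0,"z":-0.01,"rx":0,"ry":0,"rz":9.5},{"fingers":0.085,"x":0,"y":0,"z":-0.01,"rx":0,"ry":0,"rz":9.5},{"fingers":0.085,"x":0,"y":0,"z":-0.01,"rx":0,"ry":0,"rz":9.5},{"fingers":0.085,"x":0,"y":0,"z":-0.01,"rx":0,"ry":0,"rz":9.5},{"fingers":0.085,"x":0,"y":0,"z":0,"rx":0,"ry":0,"rz":9.5}]'
python3 -m jog '[{"fingers":0.085,"x":-0.05,"y":0.025,"z":0,"rx":0,"ry":0,"rz":0},{"fingers":0.085,"x":-0.05,"y":0.025,"z":0,"rx":0,"ry":0,"rz":0},{"fingers":0.085,"x":-0.05,"y":0.025,"z":0,"rx":0,"ry":0,"rz":0},{"fingers":0.085,"x":-0.05,"y":0.025,"z":0,"rx":0,"ry":0,"rz":0},{"fingers":0.085,"x":-0.05,"y":0.025,"z":0,"rx":0,"ry":0,"rz":0},{"fingers":0.085,"x":-0.05,"y":0.025,"z":0,"rx":0,"ry":0,"rz":0},{"fingers":0.085,"x":-0.05,"y":0.025,"z":0,"rx":0,"ry":0,"rz":0},{"fingers":0.085,"x":-0.05,"y":0.025,"z":0,"rx":0,"ry":0,"rz":0}]'
python3 -m jog '[{"fingers":0.085,"x":-0.05,"y":0.025,"z":0,"rx":0,"ry":0,"rz":0},{"fingers":0.085,"x":-0.05,"y":0.025,"z":0,"rx":0,"ry":0,"rz":0},{"fingers":0.085,"x":-0.05,"y":0.025,"z":0,"rx":0,"ry":0,"rz":0},{"fingers":0.085,"x":-0.05,"y":0,"z":0,"rx":0,"ry":0,"rz":0},{"fingers":0.085,"x":-0.03,"y":0,"z":0,"rx":0,"ry":0,"rz":0},{"fingers":0.085,"x":0,"y":0,"z":0,"rx":0,"ry":0,"rz":0}]'
python3 - <<'E'
from h import *
st(); save('wrist','w2.png')
for t in ['paddle_mid','well_1','glass_1_mid']: find(t,'wrist')
E
```

```text
clock: 2.62
tcp_pos: [0.2691, 0.6197, 0.2551]
orientation: [-2.226, -2.215, -0.003]
contact_force: [0.2, 0.2, 0.8]
grip_width: 0.085
gripper_force: 0.0
clock: 3.62
tcp_pos: [0.4697, 0.2176, 0.2544]
orientation: [-2.221, -2.222, -0.002]
contact_force: [0.8, 0.5, -0.8]
grip_width: 0.0851
gripper_force: 0.0
clock: 4.38
tcp_pos: [0.544, -0.0139, 0.2543]
orientation: [2.226, 2.215, 0.0]
contact_force: [-0.5, 0.0, -0.8]
grip_width: 0.0849
gripper_force: 0.0
t 4.38 tcp [ 0.544  -0.0139  0.2543] rot [2.226 2.215 0.   ] w 0.0849
[[ 0.005  1.     0.001]
 [ 1.    -0.005 -0.   ]
 [-0.     0.001 -1.   ]]
j [-0.61  0.23  0.63  1.83 -0.15  1.13  0.06]
well_1 wrist 0.64 [ 0.545 -0.203  0.005]
well_1 wrist 0.63 [ 0.545 -0.13   0.004]
glass_1_mid wrist 0.76 [ 0.674 -0.022  0.043]
glass_1_mid wrist 0.62 [0.666 0.189 0.037]
```

View pics/w2.png

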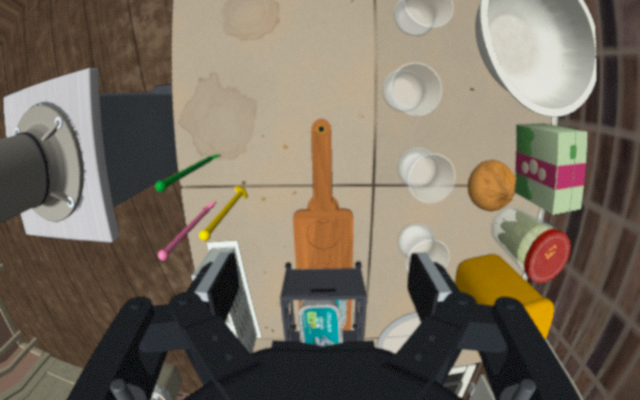

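The wrist view shows the paddle handle from (321,125) to (324,205), the tins in the rack at (322,320), the decoys to the left at x<245, and the glasses in a column at x≈415.

Run:
```python
from h import *
for u,v in [(321,120),(321,128),(323,205),(296,212),(353,212)]: print(np.round(ray('wrist',u,v,.01),3))
```

```text
[0.542 0.046 0.01 ]
[0.542 0.035 0.01 ]
[ 0.545 -0.075  0.01 ]
[ 0.506 -0.086  0.01 ]
[ 0.589 -0.086  0.01 ]
```

```bash
python3 -m jog '[{"fingers":0.06,"x":-0.01,"y":0,"z":0.06,"rx":0,"ry":0,"rz":0},{"fingers":0.06,"x":0,"y":0,"z":0.06,"rx":0,"ry":0,"rz":0},{"fingers":0.06,"x":0,"y":0,"z":0.06,"rx":0,"ry":0,"rz":0},{"fingers":0.06,"x":0,"y":0,"z":0.04,"rx":0,"ry":0,"rz":0},{"fingers":0.06,"x":0,"y":0,"z":0.02,"rx":0,"ry":0,"rz":0},{"fingers":0.06,"x":0,"y":0,"z":0.01,"rx":0,"ry":0,"rz":0},{"fingers":0.06,"x":0,"y":0,"z":0,"rx":0,"ry":0,"rz":0}]' 40
python3 -m jog '[{"fingers":0.02,"x":0,"y":0,"z":0,"rx":0,"ry":0,"rz":0},{"fingers":0.02,"x":0,"y":0,"z":0,"rx":0,"ry":0,"rz":0},{"fingers":0.02,"x":0,"y":0,"z":0,"rx":0,"ry":0,"rz":0},{"fingers":0.02,"x":0,"y":0,"z":0,"rx":0,"ry":0,"rz":0},{"fingers":0.02,"x":0,"y":0,"z":0,"rx":0,"ry":0,"rz":0}]' 40
```

```text
clock: 5.45
tcp_pos: [0.5442, -0.02, 0.0038]
orientation: [-2.219, -2.223, 0.0]
contact_force: [0.5, -0.5, -0.8]
grip_width: 0.06
gripper_force: 0.0
clock: 6.08
tcp_pos: [0.5442, -0.0208, 0.0041]
orientation: [2.221, 2.222, 0.0]
contact_force: [-0.5, 0.1, 0.2]
grip_width: 0.0199
gripper_force: 0.0
```

No grip: the pads stand farther back when partly open, so I'll open again and go lower while watching the force.

```bash
python3 -m jog '[{"fingers":0.045,"x":0,"y":0,"z":0,"rx":0,"ry":0,"rz":0},{"fingers":0.045,"x":0,"y":0,"z":0,"rx":0,"ry":0,"rz":0},{"fingers":0.045,"x":0,"y":0,"z":0,"rx":0,"ry":0,"rz":0},{"fingers":0.045,"x":0,"y":0,"z":0.002,"rx":0,"ry":0,"rz":0},{"fingers":0.045,"x":0,"y":0,"z":0.002,"rx":0,"ry":0,"rz":0},{"fingers":0.045,"x":0,"y":0,"z":0,"rx":0,"ry":0,"rz":0}]' 40
python3 -m jog '[{"fingers":0.02,"x":0,"y":0,"z":0,"rx":0,"ry":0,"rz":0},{"fingers":0.02,"x":0,"y":0,"z":0,"rx":0,"ry":0,"rz":0},{"fingers":0.02,"x":0,"y":0,"z":0,"rx":0,"ry":0,"rz":0},{"fingers":0.02,"x":0,"y":0,"z":0,"rx":0,"ry":0,"rz":0}]' 40
```

```text
clock: 6.82
tcp_pos: [0.5439, -0.0208, -0.0003]
orientation: [-2.221, -2.222, 0.001]
contact_force: [-0.6, -0.5, 0.3]
grip_width: 0.0451
gripper_force: 0.0
clock: 7.32
tcp_pos: [0.5442, -0.0208, 0.0]
orientation: [2.221, 2.222, 0.0]
contact_force: [0.3, -0.5, -0.3]
grip_width: 0.0202
gripper_force: 0.0
```

```bash
python3 -m jog '[{"fingers":0.04,"x":0,"y":0,"z":0,"rx":0,"ry":0,"rz":0},{"fingers":0.04,"x":0,"y":0,"z":0,"rx":0,"ry":0,"rz":0},{"fingers":0.04,"x":0,"y":0,"z":0,"rx":0,"ry":0,"rz":0},{"fingers":0.04,"x":0,"y":0,"z":0.002,"rx":0,"ry":0,"rz":0},{"fingers":0.04,"x":0,"y":0,"z":0.002,"rx":0,"ry":0,"rz":0},{"fingers":0.04,"x":0,"y":0,"z":0.002,"rx":0,"ry":0,"rz":0},{"fingers":0.04,"x":0,"y":0,"z":0,"rx":0,"ry":0,"rz":0}]' 40
python3 -m jog '[{"fingers":0.02,"x":0,"y":0,"z":0,"rx":0,"ry":0,"rz":0},{"fingers":0.02,"x":0,"y":0,"z":0,"rx":0,"ry":0,"rz":0},{"fingers":0.02,"x":0,"y":0,"z":0,"rx":0,"ry":0,"rz":0}]' 40
python3 - <<'E'
from h import *
save('wrist','w3.png')
E
```

```text
clock: 8.2
tcp_pos: [0.544, -0.0208, -0.0062]
orientation: [-2.221, -2.222, 0.0]
contact_force: [0.6, -0.6, -0.7]
grip_width: 0.0405
gripper_force: 0.0
clock: 8.57
tcp_pos: [0.5442, -0.0208, -0.006]
orientation: [2.221, 2.222, 0.0]
contact_force: [-0.2, -0.3, -0.5]
grip_width: 0.0203
gripper_force: 0.0
```

View pics/w3.png

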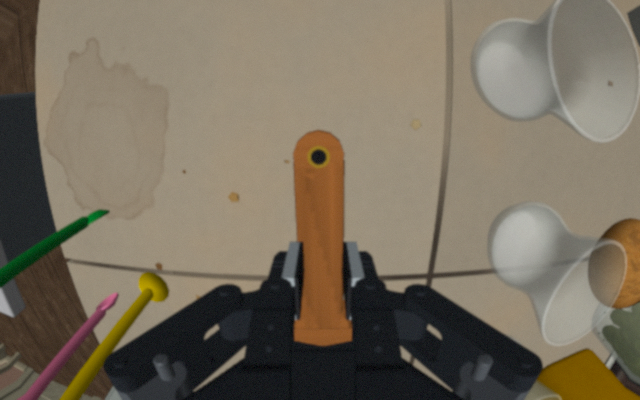

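The fingers appear on either side of the handle at (295,280) and (350,280), but the 20 mm gap implies they are still above it. I'll check the depths.

Run:
```python
from h import *
p,d=r.grab_frame('wrist')
c=r.get_calibration('wrist');K=np.array(c['mtx']);T=np.array(c['extrinsics'])
def pt(u,v):
    z=d[v,u];q=np.array([(u-K[0,2])/K[0,0],(v-K[1,2])/K[1,1]]);th=np.hypot(*q);q=q/th*np.tan(th)
    return np.round((T@np.array([q[0]*z,q[1]*z,z,1]))[:3],4)
for v in [230,250,270,290,310]: print(v,[ (u,*pt(u,v)) for u in (280,291,299,303,322,343,347,355)])
```

```text
230 [(280, np.float64(0.518), np.float64(-0.0188), np.float64(-0.0016)), (291, np.float64(0.5251), np.float64(-0.018), np.float64(-0.0001)), (299, np.float64(0.5308), np.float64(-0.014), np.float64(0.0091)), (303, np.float64(0.5332), np.float64(-0.0133), np.float64(0.0108)), (322, np.float64(0.5441), np.float64(-0.0138), np.float64(0.0096)), (343, np.float64(0.5563), np.float64(-0.0146), np.float64(0.0077)), (347, np.float64(0.5594), np.float64(-0.0181), np.float64(-0.0003)), (355, np.float64(0.5644), np.float64(-0.0186), np.float64(-0.0013))]
250 [(280, np.float64(0.5174), np.float64(-0.0323), np.float64(-0.0008)), (291, np.float64(0.5296), np.float64(-0.0089), np.float64(0.0446)), (299, np.float64(0.5332), np.float64(-0.0098), np.float64(0.0428)), (303, np.float64(0.5347), np.float64(-0.0132), np.float64(0.036)), (322, np.float64(0.5441), np.float64(-0.0269), np.float64(0.0093)), (343, np.float64(0.5545), np.float64(-0.0125), np.float64(0.0375)), (347, np.float64(0.5558), np.float64(-0.0085), np.float64(0.0453)), (355, np.float64(0.5599), np.float64(-0.01), np.float64(0.0424))]
270
[... 932 characters left out ...]
 np.float64(0.05)), (347, np.float64(0.5545), np.float64(-0.0163), np.float64(0.0667)), (355, np.float64(0.5564), np.float64(-0.0083), np.float64(0.0785))]
310 [(280, np.float64(0.5313), np.float64(-0.0029), np.float64(0.0975)), (291, np.float64(0.5343), np.float64(-0.0054), np.float64(0.0942)), (299, np.float64(0.5344), np.float64(-0.026), np.float64(0.068)), (303, np.float64(0.5314), np.float64(-0.0728), np.float64(0.0087)), (322, np.float64(0.544), np.float64(-0.0728), np.float64(0.0085)), (343, np.float64(0.5582), np.float64(-0.0749), np.float64(0.006)), (347, np.float64(0.5548), np.float64(-0.0257), np.float64(0.0685)), (355, np.float64(0.5549), np.float64(-0.0058), np.float64(0.0937))]
```

The depth image puts the fingertips near z≈0.036, well above the reported TCP. I'll open and lower step by step, watching the force.

```bash
python3 -m jog '[{"fingers":0.05,"x":0,"y":0,"z":0,"rx":0,"ry":0,"rz":0},{"fingers":0.05,"x":0,"y":0,"z":0,"rx":0,"ry":0,"rz":0},{"fingers":0.05,"x":0,"y":0,"z":0,"rx":0,"ry":0,"rz":0},{"fingers":0.05,"x":0,"y":0,"z":0,"rx":0,"ry":0,"rz":0},{"fingers":0.05,"x":0,"y":0,"z":0.006,"rx":0,"ry":0,"rz":0},{"fingers":0.05,"x":0,"y":0,"z":0,"rx":0,"ry":0,"rz":0}]' 40
python3 - <<'E'
from h import *
p,d=r.grab_frame('wrist')
c=r.get_calibration('wrist');K=np.array(c['mtx']);T=np.array(c['extrinsics'])
print(np.round(T,3),K)
v,u=np.mgrid[0:400,0:640]
q=np.stack([(u-K[0,2])/K[0,0],(v-K[1,2])/K[1,1]],-1);th=np.linalg.norm(q,axis=-1);k=np.tan(th)/np.maximum(th,1e-9)
P=np.stack([q[...,0]*k*d,q[...,1]*k*d,d],-1)@T[:3,:3].T+T[:3,3]
m=(d>0)&(abs(P[...,0]-.544)<.06)&(abs(P[...,1]+.02)<.014)
for a,b in [(-.06,-.04),(-.04,-.022),(-.01,.01),(.022,.04)]:
    s=m&(P[...,0]-.544>a)&(P[...,0]-.544<b)&(P[...,2]>.013)
    print(a,b,s.sum(),np.round(np.percentile(P[...,2][s],[0,2,10,50]),4) if s.any() else '')
E
```

```text
clock: 9.43
tcp_pos: [0.5437, -0.0207, -0.0126]
orientation: [-2.221, -2.221, 0.001]
contact_force: [-0.3, 0.4, -0.0]
grip_width: 0.05
gripper_force: 0.0
[[ 1.    -0.    -0.001  0.544]
 [-0.    -0.953 -0.303  0.057]
 [-0.001  0.303 -0.953  0.167]
 [ 0.     0.     0.     1.   ]] [[309.70691629   0.         322.6105834 ]
 [  0.         309.70691629 198.36707163]
 [  0.           0.           1.        ]]
-0.06 -0.04 8143 [0.0683 0.075  0.0818 0.1019]
-0.04 -0.022 3778 [0.0274 0.0332 0.0418 0.0727]
-0.01 0.01 4059 [0.0962 0.0984 0.101  0.1107]
0.022 0.04 3734 [0.0279 0.0331 0.0419 0.0725]
```

```bash
python3 -m jog '[{"fingers":0.05,"x":0,"y":0,"z":0.006,"rx":0,"ry":0,"rz":0},{"fingers":0.05,"x":0,"y":0,"z":0.006,"rx":0,"ry":0,"rz":0},{"fingers":0.05,"x":0,"y":0,"z":0.005,"rx":0,"ry":0,"rz":0},{"fingers":0.05,"x":0,"y":0,"z":0.003,"rx":0,"ry":0,"rz":0},{"fingers":0.05,"x":0,"y":0,"z":0,"rx":0,"ry":0,"rz":0}]' 40
python3 -m jog '[{"fingers":0.02,"x":0,"y":0,"z":0,"rx":0,"ry":0,"rz":0},{"fingers":0.02,"x":0,"y":0,"z":0,"rx":0,"ry":0,"rz":0},{"fingers":0.02,"x":0,"y":0,"z":0,"rx":0,"ry":0,"rz":0},{"fingers":0.02,"x":0,"y":0,"z":0,"rx":0,"ry":0,"rz":0}]' 40
```

```text
clock: 10.1
tcp_pos: [0.544, -0.0208, -0.0323]
orientation: [-2.221, -2.222, 0.001]
contact_force: [0.4, 1.0, 0.6]
grip_width: 0.0499
gripper_force: 0.0
clock: 10.6
tcp_pos: [0.5442, -0.0208, -0.0316]
orientation: [-2.221, -2.222, -0.0]
contact_force: [-2.0, -0.4, 4.9]
grip_width: 0.0264
gripper_force: 39.6
```

```bash
python3 -m jog '[{"fingers":0.02,"x":0.005,"y":0,"z":-0.001,"rx":0,"ry":0,"rz":0},{"fingers":0.02,"x":0.01,"y":0,"z":0,"rx":0,"ry":0,"rz":0},{"fingers":0.02,"x":0.015,"y":0,"z":0,"rx":0,"ry":0,"rz":0},{"fingers":0.02,"x":0.015,"y":0,"z":0,"rx":0,"ry":0,"rz":0},{"fingers":0.02,"x":0.015,"y":0,"z":0,"rx":0,"ry":0,"rz":0},{"fingers":0.02,"x":0.015,"y":0,"z":0,"rx":0,"ry":0,"rz":0},{"fingers":0.02,"x":0.01,"y":0,"z":0,"rx":0,"ry":0,"rz":0},{"fingers":0.02,"x":0,"y":0,"z":0,"rx":0,"ry":0,"rz":0}]' 60
python3 - <<'E'
from h import *
for c in ['scene','side']:
    r.grab_frame(c); find('well_1',c); find('tin_3_mid',c); find('tin_1_mid',c,'search_frame')
E
```

```text
clock: 11.6
tcp_pos: [0.5439, 0.0669, -0.0311]
orientation: [-2.217, -2.223, -0.001]
contact_force: [-0.6, 3.4, -1.6]
grip_width: 0.0258
gripper_force: 59.2
well_1 scene 0.89 [ 0.546 -0.19   0.003]
well_1 scene 0.86 [ 0.548 -0.261  0.006]
well_1 scene 0.73 [ 0.79  -0.044  0.043]
well_1 scene 0.72 [ 0.545 -0.112  0.007]
well_1 scene 0.59 [ 0.544 -0.044  0.008]
tin_3_mid scene 0.83 [ 0.54  -0.246  0.072]
tin_3_mid scene 0.53 [ 0.396 -0.32   0.182]
tin_1_mid scene 0.43 [ 0.778 -0.053  0.05 ]
well_1 side 0.92 [ 0.544 -0.042  0.01 ]
well_1 side 0.8 [ 0.548 -0.119  0.005]
tin_3_mid side 0.62 [ 0.54  -0.247  0.079]
tin_1_mid side 0.44 [ 0.578 -0.226  0.03 ]
tin_1_mid side 0.26 [ 0.68  -0.15   0.056]
```

```bash
python3 -m jog '[{"fingers":0.02,"x":0.005,"y":0,"z":0,"rx":0,"ry":0,"rz":0},{"fingers":0.02,"x":0.01,"y":0,"z":0,"rx":0,"ry":0,"rz":0},{"fingers":0.02,"x":0.015,"y":0,"z":0,"rx":0,"ry":0,"rz":0},{"fingers":0.02,"x":0.015,"y":0,"z":0,"rx":0,"ry":0,"rz":0},{"fingers":0.02,"x":0.015,"y":0,"z":0,"rx":0,"ry":0,"rz":0},{"fingers":0.02,"x":0.015,"y":0,"z":0,"rx":0,"ry":0,"rz":0},{"fingers":0.02,"x":0.015,"y":0,"z":0,"rx":0,"ry":0,"rz":0},{"fingers":0.02,"x":0.015,"y":0,"z":0,"rx":0,"ry":0,"rz":0}]' 60
python3 -m jog '[{"fingers":0.02,"x":0.015,"y":0,"z":0,"rx":0,"ry":0,"rz":0},{"fingers":0.02,"x":0.015,"y":0,"z":0,"rx":0,"ry":0,"rz":0},{"fingers":0.02,"x":0.015,"y":0,"z":0,"rx":0,"ry":0,"rz":0},{"fingers":0.02,"x":0.015,"y":0,"z":0,"rx":0,"ry":0,"rz":0},{"fingers":0.02,"x":0.015,"y":0,"z":0,"rx":0,"ry":0,"rz":0},{"fingers":0.02,"x":0.01,"y":0,"z":0,"rx":0,"ry":0,"rz":0},{"fingers":0.02,"x":0,"y":0,"z":0,"rx":0,"ry":0,"rz":0}]' 60
python3 - <<'E'
from h import *
for c in ['scene','side']:
    save(c,c+'1.png'); find('well_1',c); find('tin_3_mid',c)
a=cv2.imread('pics/scene1.png')[140:340,200:440];b=cv2.imread('pics/side1.png')[140:340,230:430]
cv2.imwrite('pics/c1.png',cv2.resize(np.hstack([a,b]),None,fx=1.8,fy=1.8))
E
```

```text
clock: 13.0
tcp_pos: [0.544, 0.171, -0.031]
orientation: [-2.22, -2.222, -0.001]
contact_force: [0.3, -1.0, -2.0]
grip_width: 0.0253
gripper_force: 59.3
clock: 13.88
tcp_pos: [0.5439, 0.256, -0.031]
orientation: [-2.219, -2.223, -0.001]
contact_force: [0.3, 0.5, -1.7]
grip_width: 0.0252
gripper_force: 59.3
well_1 scene 0.87 [0.547 0.074 0.006]
well_1 scene 0.83 [ 0.548 -0.074  0.007]
well_1 scene 0.83 [0.545 0.145 0.007]
well_1 scene 0.63 [ 0.547 -0.002  0.005]
well_1 scene 0.24 [ 0.675 -0.025  0.04 ]
tin_3_mid scene 0.8 [ 0.542 -0.256  0.063]
tin_3_mid scene 0.69 [0.666 0.19  0.045]
tin_3_mid scene 0.27 [ 0.685 -0.133  0.042]
well_1 side 0.93 [0.544 0.147 0.009]
well_1 side 0.92 [ 0.543 -0.078  0.001]
well_1 side 0.75 [0.541 0.001 0.001]
well_1 side 0.75 [0.547 0.07  0.008]
tin_3_mid side 0.7 [ 0.398 -0.319  0.093]
tin_3_mid side 0.6 [ 0.54  -0.258  0.067]
```

View pics/c1.png

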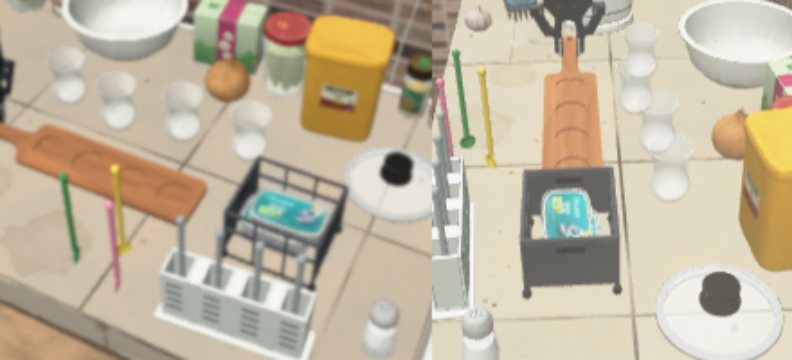

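The picture shows the paddle fully out with all four wells visible, and the tins dropped flat inside the rack. I'll release, rise and take a wrist look.

```bash
python3 -m jog '[{"fingers":0.045,"x":0,"y":0,"z":0,"rx":0,"ry":0,"rz":0},{"fingers":0.045,"x":0,"y":0,"z":0,"rx":0,"ry":0,"rz":0},{"fingers":0.085,"x":0,"y":0,"z":-0.04,"rx":0,"ry":0,"rz":0},{"fingers":0.085,"x":-0.02,"y":0.02,"z":-0.06,"rx":0,"ry":0,"rz":0},{"fingers":0.085,"x":-0.05,"y":0.03,"z":-0.06,"rx":0,"ry":0,"rz":0},{"fingers":0.085,"x":-0.03,"y":0.03,"z":-0.03,"rx":0,"ry":0,"rz":0},{"fingers":0.085,"x":0,"y":0,"z":0,"rx":0,"ry":0,"rz":0}]' 40
cat >> h.py <<'E'
def cloud(n):
    p,d=r.grab_frame(n); c=r.get_calibration(n);K=np.array(c['mtx']);T=np.array(c['extrinsics'])
    v,u=np.mgrid[0:400,0:640]
    q=np.stack([(u-K[0,2])/K[0,0],(v-K[1,2])/K[1,1]],-1)
    if n=='wrist':
        th=np.linalg.norm(q,axis=-1,keepdims=True); q=q*np.tan(th)/np.maximum(th,1e-9)
    P=np.concatenate([q,np.ones_like(q[...,:1])],-1)*d[...,None]
    return p,np.where(d[...,None]>0,P@T[:3,:3].T+T[:3,3],np.nan)
E
python3 - <<'E'
from h import *
st(); save('wrist','w4.png')
find('well_1','wrist');find('glass_1_mid','wrist')
E
```

```text
clock: 15.05
tcp_pos: [0.6195, 0.1636, 0.1439]
orientation: [2.225, 2.211, 0.008]
contact_force: [-1.1, 0.4, -0.0]
grip_width: 0.0851
gripper_force: 0.0
t 15.05 tcp [0.6195 0.1636 0.1439] rot [2.225 2.211 0.008] w 0.0851
[[ 0.006  1.     0.007]
 [ 1.    -0.006  0.   ]
 [ 0.     0.007 -1.   ]]
j [-0.79  0.53  0.61  1.73 -0.35  0.99 -0.06]
well_1 wrist 0.95 [0.548 0.144 0.003]
well_1 wrist 0.86 [ 0.542 -0.001  0.006]
well_1 wrist 0.83 [0.546 0.07  0.009]
well_1 wrist 0.77 [ 0.547 -0.076  0.006]
glass_1_mid wrist 0.75 [ 0.672 -0.023  0.042]
```

View pics/w4.png

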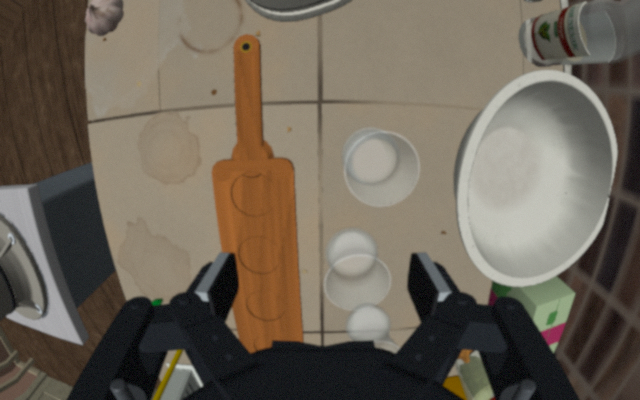

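The wrist view shows glass A with foot at (373,158) and rim at (382,169), glass B with foot at (351,252) and rim at (357,281), and glass C with foot at (368,324). Wells are at (257,194), (261,254) and (266,299).

Run:
```python
from h import *
for n,u,v,z in [('Afoot',373,158,.008),('Arim',382,169,.086),('Bfoot',351,252,.008),('Brim',357,281,.086),('Cfoot',368,324,.008),('w4',257,194,.008),('w3',261,254,.008),('w2',266,299,.008)]: print(n,np.round(ray('wrist',u,v,z),4))
```

```text
Afoot [0.6659 0.1917 0.008 ]
Arim [0.6606 0.197  0.086 ]
Bfoot [0.6464 0.0847 0.008 ]
Brim [0.645  0.0959 0.086 ]
Cfoot [ 0.6734 -0.0235  0.008 ]
w4 [0.5443 0.153  0.008 ]
w3 [0.5436 0.0812 0.008 ]
w2 [0.5441 0.0172 0.008 ]
```

```bash
cat >> h.py <<'E'
def ortho(n,z,x0,x1,y0,y1,s=.0005,img=None):
    if img is None: img=r.grab_frame(n)[0]
    c=r.get_calibration(n);K=np.array(c['mtx']);T=np.linalg.inv(np.array(c['extrinsics']))
    X,Y=np.meshgrid(np.arange(x0,x1,s),np.arange(y1,y0,-s))
    P=np.stack([X,Y,np.full_like(X,z)],-1)@T[:3,:3].T+T[:3,3]
    if n=='wrist':
        rho=np.hypot(P[...,0],P[...,1]);th=np.arctan2(rho,P[...,2]);k=th/np.maximum(rho,1e-9)
    else: k=1/P[...,2]
    return cv2.remap(img,(K[0,0]*P[...,0]*k+K[0,2]).astype(np.float32),(K[1,1]*P[...,1]*k+K[1,2]).astype(np.float32),cv2.INTER_CUBIC)
def circ(n,z,x0,x1,y0,y1,rad,s=.0005,k=3,img=None,tag=''):
    o=ortho(n,z,x0,x1,y0,y1,s,img); g=cv2.GaussianBlur(cv2.cvtColor(o,cv2.COLOR_RGB2GRAY),(0,0),1.5)
    h=cv2.HoughCircles(g,cv2.HOUGH_GRADIENT,1,20,param1=40,param2=12,minRadius=int((rad-.0015)/s),maxRadius=int((rad+.0015)/s))
    for a in ([] if h is None else h[0][:k]): print(tag,'circle',np.round([x0+a[0]*s,y1-a[1]*s,a[2]*s],4))
    return o
E
python3 - <<'E'
from h import *
im=r.grab_frame('wrist')[0]
for t,y in [('w4',.146),('w3',.072),('w2',-.002)]: circ('wrist',.010,.50,.59,y-.045,y+.045,.025,img=im,tag=t,k=2)
circ('wrist',.008,.62,.71,.15,.24,.020,img=im,tag='Afoot',k=2)
circ('wrist',.086,.62,.71,.15,.24,.031,img=im,tag='Arim',k=2)
circ('wrist',.008,.61,.70,.04,.13,.020,img=im,tag='Bfoot',k=2)
circ('wrist',.086,.61,.70,.04,.13,.031,img=im,tag='Brim',k=2)
o=ortho('wrist',.010,.49,.73,-.1,.25,.0006,img=im); cv2.imwrite('pics/o1.png',o[:,:,::-1])
E
```

```text
Arim circle [0.6668 0.1907 0.0316]
Bfoot circle [0.6518 0.0842 0.0196]
Brim circle [0.6518 0.0847 0.0299]
```

View pics/o1.png

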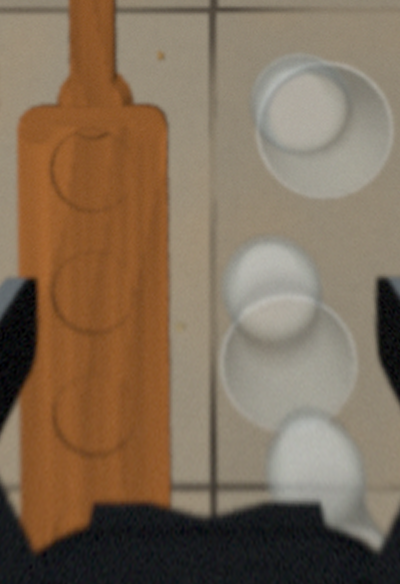

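Ortho view (0.6 mm/px): the wells have centres (93,170), (93,291) and (93,415), so wells 4..1 are at y≈0.1485, 0.0745, 0.0005, −0.0735, x≈0.5455. Glass A is at (0.667,0.191) and glass B at (0.652,0.0845). Grasping A.

```bash
python3 -m jog '[{"fingers":0.085,"x":0.027,"y":0.047,"z":0,"rx":0,"ry":0,"rz":0},{"fingers":0.085,"x":0,"y":0,"z":0.05,"rx":0,"ry":0,"rz":0},{"fingers":0.085,"x":0,"y":0,"z":0.05,"rx":0,"ry":0,"rz":0},{"fingers":0.085,"x":0,"y":0,"z":0.03,"rx":0,"ry":0,"rz":0},{"fingers":0.085,"x":0,"y":0,"z":0.014,"rx":0,"ry":0,"rz":0},{"fingers":0.085,"x":0,"y":0,"z":0,"rx":0,"ry":0,"rz":0}]' 30
python3 -m jog '[{"fingers":0.05,"x":0,"y":0,"z":0,"rx":0,"ry":0,"rz":0},{"fingers":0.05,"x":0,"y":0,"z":0,"rx":0,"ry":0,"rz":0},{"fingers":0.05,"x":0,"y":0,"z":0,"rx":0,"ry":0,"rz":0},{"fingers":0.05,"x":0,"y":0,"z":0,"rx":0,"ry":0,"rz":0}]' 40
python3 - <<'E'
from h import *
im=save('wrist','w5.png')[0]
o=circ('wrist',.086,.60,.74,.13,.26,.031,img=im,k=2)
cv2.imwrite('pics/o2.png',np.vstack([o[:,:,::-1]]))
E
```

```text
clock: 16.0
tcp_pos: [0.6583, 0.1958, -0.0058]
orientation: [-2.216, -2.22, 0.009]
contact_force: [-6.7, -0.6, 1.1]
grip_width: 0.0853
gripper_force: 0.3
clock: 16.5
tcp_pos: [0.6635, 0.1956, -0.0027]
orientation: [2.22, 2.221, 0.004]
contact_force: [1.5, 0.8, 4.0]
grip_width: 0.06
gripper_force: 42.2
 circle [0.6628 0.1882 0.0316]
 circle [0.6663 0.2037 0.0316]
```

View pics/w5.png

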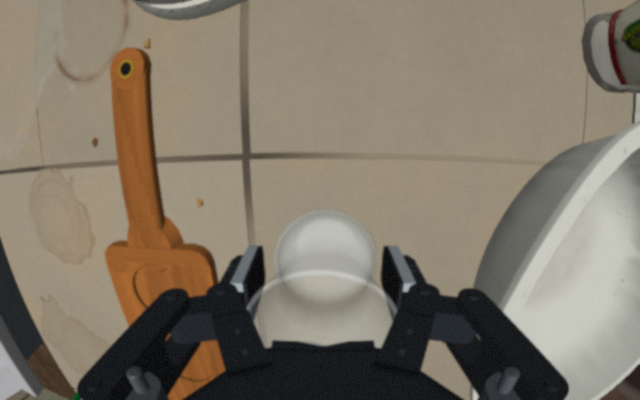

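The glass is held between the fingers: the foot circle is centred at about (326,258) and the rim's far edge is at (320,271).

```bash
python3 - <<'E'
from h import *
print(ray('wrist',326,211,.004),ray('wrist',320,271,.086))
im=cv2.imread('pics/w5.png')[:,:,::-1]
for z,rad in [(.003,.0215),(.006,.0215),(.086,.031)]: circ('wrist',z,.61,.72,.14,.25,rad,img=im,tag=str(z),k=3)
E
python3 -m jog '[{"fingers":0.05,"x":0,"y":0,"z":-0.03,"rx":0,"ry":0,"rz":0},{"fingers":0.05,"x":0,"y":0,"z":-0.04,"rx":0,"ry":0,"rz":0},{"fingers":0.05,"x":0,"y":0,"z":-0.03,"rx":0,"ry":0,"rz":0},{"fingers":0.05,"x":0,"y":0,"z":0,"rx":0,"ry":0,"rz":0}]' 40
```

```text
[0.66574098 0.21106594 0.004     ] [0.66264537 0.21901739 0.086     ]
0.003 circle [0.6658 0.1862 0.0197]
0.003 circle [0.6892 0.1402 0.0204]
0.006 circle [0.6658 0.1868 0.0204]
0.086 circle [0.6628 0.1882 0.0316]
0.086 circle [0.6662 0.2038 0.0316]
clock: 17.05
tcp_pos: [0.6634, 0.195, 0.0983]
orientation: [2.221, 2.221, 0.004]
contact_force: [-0.3, -1.0, -2.5]
grip_width: 0.0604
gripper_force: 42.6
```

```bash
python3 -m jog '[{"fingers":0.05,"x":-0.02,"y":-0.04,"z":0,"rx":0,"ry":0,"rz":0},{"fingers":0.05,"x":-0.02,"y":-0.04,"z":0,"rx":0,"ry":0,"rz":0},{"fingers":0.05,"x":0,"y":-0.038,"z":0.03,"rx":0,"ry":0,"rz":0},{"fingers":0.05,"x":0,"y":0,"z":0.03,"rx":0,"ry":0,"rz":0},{"fingers":0.05,"x":0,"y":0,"z":0.015,"rx":0,"ry":0,"rz":0},{"fingers":0.05,"x":0,"y":0,"z":0,"rx":0,"ry":0,"rz":0},{"fingers":0.05,"x":0,"y":0,"z":0,"rx":0,"ry":0,"rz":0}]' 40
python3 - <<'E'
from h import *
st(); im=save('wrist','w6.png')[0]
o=ortho('wrist',.010,.48,.61,.09,.25,.0004,img=im); o2=ortho('wrist',.105,.48,.61,.09,.25,.0004,img=im)
cv2.imwrite('pics/o3.png',np.hstack([o,o2])[:,:,::-1])
E
```

```text
clock: 17.92
tcp_pos: [0.5453, 0.1549, 0.0218]
orientation: [2.221, 2.221, 0.001]
contact_force: [0.1, -0.6, -1.3]
grip_width: 0.06
gripper_force: 42.8
t 17.93 tcp [0.5453 0.1549 0.0218] rot [2.221e+00 2.221e+00 1.000e-03] w 0.06
[[ 0.     1.     0.001]
 [ 1.    -0.    -0.   ]
 [-0.     0.001 -1.   ]]
j [-0.78  0.58  0.52  1.98 -0.44  0.7   0.01]
```

View pics/o3.png

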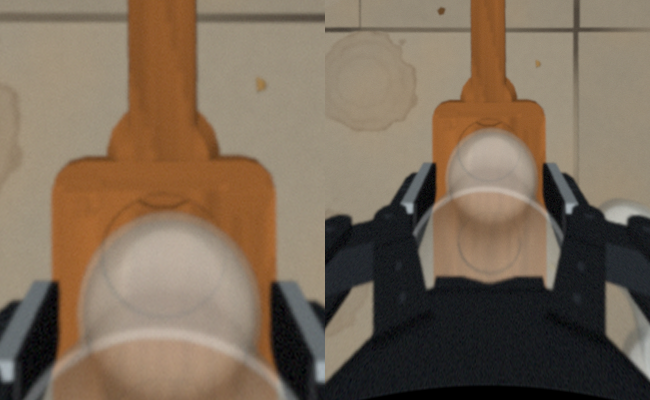

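```bash
python3 -m jog '[{"fingers":0.05,"x":-0.0015,"y":-0.0015,"z":0.01,"rx":0,"ry":0,"rz":0},{"fingers":0.05,"x":0,"y":0,"z":0.006,"rx":0,"ry":0,"rz":0},{"fingers":0.05,"x":0,"y":0,"z":0.003,"rx":0,"ry":0,"rz":0},{"fingers":0.05,"x":0,"y":0,"z":0,"rx":0,"ry":0,"rz":0}]' 40
```

```text
clock: 18.48
tcp_pos: [0.5428, 0.1536, 0.0029]
orientation: [-2.221, -2.221, -0.0]
contact_force: [-3.6, 0.5, 7.7]
grip_width: 0.0601
gripper_force: 39.4
```

```bash
python3 -m jog '[{"fingers":0.075,"x":0,"y":0,"z":0,"rx":0,"ry":0,"rz":0},{"fingers":0.08,"x":0,"y":0,"z":0,"rx":0,"ry":0,"rz":0},{"fingers":0.08,"x":0,"y":0,"z":-0.04,"rx":0,"ry":0,"rz":0},{"fingers":0.085,"x":0,"y":0,"z":-0.06,"rx":0,"ry":0,"rz":0},{"fingers":0.085,"x":-0.04,"y":0.05,"z":-0.05,"rx":0,"ry":0,"rz":0},{"fingers":0.085,"x":-0.04,"y":0.06,"z":0,"rx":0,"ry":0,"rz":0},{"fingers":0.085,"x":0,"y":0,"z":0,"rx":0,"ry":0,"rz":0},{"fingers":0.085,"x":0,"y":0,"z":0,"rx":0,"ry":0,"rz":0}]' 40
python3 - <<'E'
from h import *
st(); im=save('wrist','w7.png')[0]
o=ortho('wrist',.010,.50,.70,.03,.22,.0005,img=im); o2=ortho('wrist',.086,.60,.70,.03,.22,.0005,img=im); o3=ortho('wrist',.092,.50,.59,.03,.22,.0005,img=im)
cv2.imwrite('pics/o4.png',np.hstack([o,o2,o3])[:,:,::-1])
circ('wrist',.086,.61,.70,.04,.13,.031,img=im,tag='B'); circ('wrist',.092,.50,.59,.10,.19,.031,img=im,tag='A')
for c in ['scene','side']: r.grab_frame(c); find('glass_1_mid',c); find('glass_1_mid',c,'search_frame')
E
```

```text
clock: 19.48
tcp_pos: [0.6328, 0.0881, 0.1401]
orientation: [-2.221, -2.221, 0.002]
contact_force: [-0.4, 0.1, -0.2]
grip_width: 0.0853
gripper_force: 0.0
t 19.48 tcp [0.6328 0.0881 0.1401] rot [-2.221e+00 -2.221e+00  2.000e-03] w 0.0853
[[ 0.     1.    -0.001]
 [ 1.    -0.    -0.   ]
 [-0.    -0.001 -1.   ]]
j [-0.68  0.54  0.63  1.73 -0.36  1.    0.08]
B circle [0.6508 0.0858 0.0316]
A circle [0.5447 0.1482 0.0295]
glass_1_mid scene 0.62 [ 0.674 -0.023  0.039]
glass_1_mid scene 0.91 [ 0.666 -0.026  0.057]
glass_1_mid side 0.62 [ 0.678 -0.022  0.045]
glass_1_mid side 0.41 [ 0.393 -0.245  0.042]
glass_1_mid side 0.93 [ 0.673 -0.032  0.069]
```

View pics/o4.png

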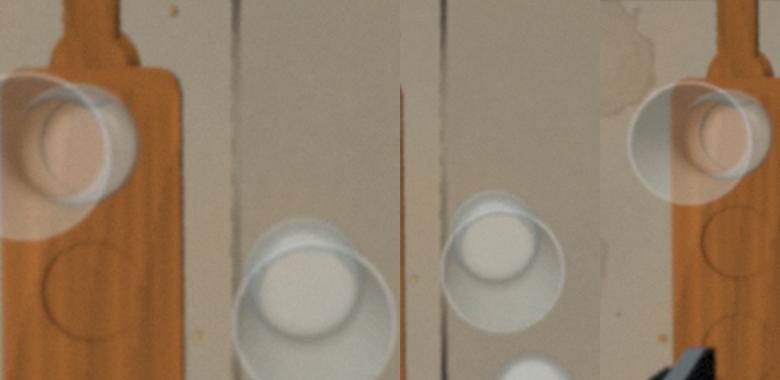

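Panel 3: glass A's rim is centred at (690,143), so it sits at (0.545,0.148), seated in well 4. Panel 2: B is at (0.6515,0.085). Grasping B.

```bash
python3 -m jog '[{"fingers":0.085,"x":-0.003,"y":0.0185,"z":0,"rx":0,"ry":0,"rz":0},{"fingers":0.085,"x":0,"y":0,"z":0.05,"rx":0,"ry":0,"rz":0},{"fingers":0.085,"x":0,"y":0,"z":0.05,"rx":0,"ry":0,"rz":0},{"fingers":0.085,"x":0,"y":0,"z":0.03,"rx":0,"ry":0,"rz":0},{"fingers":0.085,"x":0,"y":0,"z":0.012,"rx":0,"ry":0,"rz":0},{"fingers":0.085,"x":0,"y":0,"z":0,"rx":0,"ry":0,"rz":0}]' 40
python3 -m jog '[{"fingers":0.05,"x":0,"y":0,"z":0,"rx":0,"ry":0,"rz":0},{"fingers":0.05,"x":0,"y":0,"z":0,"rx":0,"ry":0,"rz":0},{"fingers":0.05,"x":0,"y":0,"z":0,"rx":0,"ry":0,"rz":0},{"fingers":0.05,"x":0,"y":0,"z":0,"rx":0,"ry":0,"rz":0}]' 40
python3 - <<'E'
from h import *
im=r.grab_frame('wrist')[0]
o=ortho('wrist',.006,.60,.70,.03,.14,.0004,img=im); o2=ortho('wrist',.086,.60,.70,.03,.14,.0004,img=im)
cv2.imwrite('pics/o5.png',np.hstack([o,o2])[:,:,::-1])
circ('wrist',.006,.61,.70,.04,.13,.0205,img=im,tag='foot')
E
python3 -m jog '[{"fingers":0.05,"x":0,"y":0,"z":-0.03,"rx":0,"ry":0,"rz":0},{"fingers":0.05,"x":0,"y":0,"z":-0.04,"rx":0,"ry":0,"rz":0},{"fingers":0.05,"x":0,"y":0,"z":-0.03,"rx":0,"ry":0,"rz":0},{"fingers":0.05,"x":-0.01,"y":-0.05,"z":0,"rx":0,"ry":0,"rz":0},{"fingers":0.05,"x":0,"y":-0.056,"z":0,"rx":0,"ry":0,"rz":0},{"fingers":0.05,"x":0,"y":0,"z":0.03,"rx":0,"ry":0,"rz":0},{"fingers":0.05,"x":0,"y":0,"z":0.03,"rx":0,"ry":0,"rz":0},{"fingers":0.05,"x":0,"y":0,"z":0.012,"rx":0,"ry":0,"rz":0}]' 40
python3 -m jog '[{"fingers":0.05,"x":0,"y":0,"z":0,"rx":0,"ry":0,"rz":0},{"fingers":0.05,"x":0,"y":0,"z":0,"rx":0,"ry":0,"rz":0}]' 40
```

```text
clock: 20.58
tcp_pos: [0.6518, 0.0852, -0.0012]
orientation: [-2.221, -2.222, 0.001]
contact_force: [0.3, -0.6, 0.5]
grip_width: 0.0848
gripper_force: 0.0
clock: 21.08
tcp_pos: [0.6529, 0.0853, 0.0007]
orientation: [2.221, 2.221, 0.004]
contact_force: [-2.4, -0.0, 5.6]
grip_width: 0.0604
gripper_force: 42.3
foot circle [0.6522 0.0817 0.0195]
clock: 22.12
tcp_pos: [0.5451, 0.0752, 0.0261]
orientation: [-2.22, -2.221, 0.001]
contact_force: [0.1, -0.0, -0.7]
grip_width: 0.0601
gripper_force: 44.1
clock: 22.38
tcp_pos: [0.5468, 0.075, 0.0278]
orientation: [2.221, 2.221, 0.002]
contact_force: [0.7, -0.5, -0.7]
grip_width: 0.0603
gripper_force: 44.1
```

View pics/o5.png

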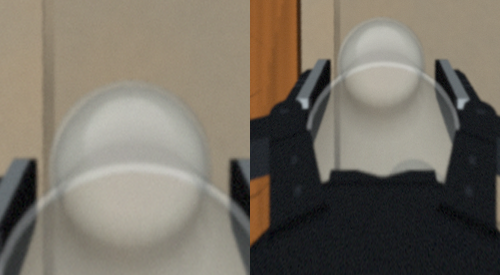

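The foot's far edge at (130,82) puts B's centre at y≈0.085, equal to the TCP. Lowering it into well 3.

```bash
python3 -m jog '[{"fingers":0.05,"x":-0.0005,"y":-0.001,"z":0.01,"rx":0,"ry":0,"rz":0},{"fingers":0.05,"x":0,"y":0,"z":0.008,"rx":0,"ry":0,"rz":0},{"fingers":0.05,"x":0,"y":0,"z":0.004,"rx":0,"ry":0,"rz":0},{"fingers":0.05,"x":0,"y":0,"z":0,"rx":0,"ry":0,"rz":0},{"fingers":0.05,"x":0,"y":0,"z":0,"rx":0,"ry":0,"rz":0}]' 40
```

```text
clock: 23.0
tcp_pos: [0.5445, 0.0746, 0.0065]
orientation: [-2.22, -2.22, -0.001]
contact_force: [-7.8, 0.3, 25.2]
grip_width: 0.0603
gripper_force: 45.7
```

```bash
python3 -m jog '[{"fingers":0.075,"x":0,"y":0,"z":-0.001,"rx":0,"ry":0,"rz":0},{"fingers":0.08,"x":0,"y":0,"z":0,"rx":0,"ry":0,"rz":0},{"fingers":0.08,"x":0,"y":0,"z":-0.04,"rx":0,"ry":0,"rz":0},{"fingers":0.085,"x":0,"y":0,"z":-0.06,"rx":0,"ry":0,"rz":0},{"fingers":0.085,"x":-0.045,"y":0.06,"z":-0.03,"rx":0,"ry":0,"rz":0},{"fingers":0.085,"x":-0.05,"y":0.05,"z":0,"rx":0,"ry":0,"rz":0},{"fingers":0.085,"x":0,"y":0,"z":0,"rx":0,"ry":0,"rz":0},{"fingers":0.085,"x":0,"y":0,"z":0,"rx":0,"ry":0,"rz":0}]' 40
python3 - <<'E'
from h import *
st(); im=save('wrist','w8.png')[0]
circ('wrist',.086,.63,.72,-.075,.03,.031,img=im,tag='C'); circ('wrist',.092,.50,.59,.03,.115,.031,img=im,tag='B');circ('wrist',.092,.50,.59,.10,.19,.031,img=im,tag='A')
circ('wrist',.007,.63,.72,-.075,.03,.0205,img=im,tag='Cfoot')
o=ortho('wrist',.010,.50,.70,-.06,.14,.0005,img=im); o2=ortho('wrist',.086,.62,.72,-.06,.14,.0005,img=im); o3=ortho('wrist',.092,.50,.60,-.06,.14,.0005,img=im)
cv2.imwrite('pics/o6.png',np.hstack([o,o2,o3])[:,:,::-1])
find('well_1','wrist');find('glass_1_mid','wrist')
E
```

```text
clock: 24.0
tcp_pos: [0.6349, -0.0043, 0.1281]
orientation: [-2.221, -2.22, 0.002]
contact_force: [0.0, 0.8, -0.0]
grip_width: 0.085
gripper_force: 0.0
t 24.0 tcp [ 0.6349 -0.0043  0.1281] rot [-2.221e+00 -2.220e+00  2.000e-03] w 0.085
[[ 0.     1.    -0.002]
 [ 1.    -0.     0.   ]
 [ 0.    -0.002 -1.   ]]
j [-0.55  0.55  0.64  1.75 -0.39  0.97  0.25]
C circle [ 0.6762 -0.0203  0.0316]
B circle [0.5432 0.0748 0.0316]
A circle [0.5447 0.1487 0.0316]
Cfoot circle [ 0.6858 -0.0323  0.02  ]
well_1 wrist 0.57 [ 0.544 -0.074  0.005]
glass_1_mid wrist 0.82 [ 0.675 -0.022  0.042]
glass_1_mid wrist 0.75 [ 0.793 -0.05   0.044]
```

```bash
python3 -m jog '[{"fingers":0.085,"x":-0.016,"y":0.041,"z":0,"rx":0,"ry":0,"rz":0},{"fingers":0.085,"x":0,"y":0,"z":0.05,"rx":0,"ry":0,"rz":0},{"fingers":0.085,"x":0,"y":0,"z":0.045,"rx":0,"ry":0,"rz":0},{"fingers":0.085,"x":0,"y":0,"z":0.02,"rx":0,"ry":0,"rz":0},{"fingers":0.085,"x":0,"y":0,"z":0.012,"rx":0,"ry":0,"rz":0},{"fingers":0.085,"x":0,"y":0,"z":0,"rx":0,"ry":0,"rz":0}]' 40
python3 -m jog '[{"fingers":0.05,"x":0,"y":0,"z":0,"rx":0,"ry":0,"rz":0},{"fingers":0.05,"x":0,"y":0,"z":0,"rx":0,"ry":0,"rz":0},{"fingers":0.05,"x":0,"y":0,"z":0,"rx":0,"ry":0,"rz":0},{"fingers":0.05,"x":0,"y":0,"z":0,"rx":0,"ry":0,"rz":0}]' 40
python3 - <<'E'
from h import *
im=r.grab_frame('wrist')[0]
circ('wrist',.006,.63,.72,-.07,.02,.0205,img=im,tag='foot')
E
python3 -m jog '[{"fingers":0.05,"x":0,"y":0,"z":-0.03,"rx":0,"ry":0,"rz":0},{"fingers":0.05,"x":0,"y":0,"z":-0.04,"rx":0,"ry":0,"rz":0},{"fingers":0.05,"x":0,"y":0,"z":-0.03,"rx":0,"ry":0,"rz":0},{"fingers":0.05,"x":0.01,"y":-0.06,"z":0,"rx":0,"ry":0,"rz":0},{"fingers":0.05,"x":0.011,"y":-0.06,"z":0,"rx":0,"ry":0,"rz":0},{"fingers":0.05,"x":0,"y":-0.011,"z":0.03,"rx":0,"ry":0,"rz":0},{"fingers":0.05,"x":0,"y":0,"z":0.03,"rx":0,"ry":0,"rz":0},{"fingers":0.05,"x":0,"y":0,"z":0.012,"rx":0,"ry":0,"rz":0}]' 40
python3 -m jog '[{"fingers":0.05,"x":0,"y":0,"z":0,"rx":0,"ry":0,"rz":0},{"fingers":0.05,"x":0,"y":0,"z":0,"rx":0,"ry":0,"rz":0}]' 40
```

```text
clock: 24.9
tcp_pos: [0.6768, -0.0201, 0.0024]
orientation: [2.22, 2.222, 0.001]
contact_force: [0.3, -0.3, 0.8]
grip_width: 0.0846
gripper_force: 0.0
clock: 25.4
tcp_pos: [0.6775, -0.0205, 0.0039]
orientation: [2.22, 2.221, 0.003]
contact_force: [-2.5, 1.4, 5.7]
grip_width: 0.0598
gripper_force: 42.8
foot circle [ 0.6768 -0.0238  0.0196]
clock: 26.45
tcp_pos: [0.5448, 0.0008, 0.0294]
orientation: [-2.22, -2.221, 0.001]
contact_force: [-1.0, 0.5, -0.3]
grip_width: 0.0601
gripper_force: 44.2
clock: 26.7
tcp_pos: [0.5466, 0.0003, 0.031]
orientation: [2.221, 2.221, 0.002]
contact_force: [-0.1, 0.2, -1.0]
grip_width: 0.0601
gripper_force: 44.2
```

```bash
python3 -m jog '[{"fingers":0.05,"x":0,"y":-0.002,"z":0.01,"rx":0,"ry":0,"rz":0},{"fingers":0.05,"x":0,"y":0,"z":0.008,"rx":0,"ry":0,"rz":0},{"fingers":0.05,"x":0,"y":0,"z":0.003,"rx":0,"ry":0,"rz":0},{"fingers":0.05,"x":0,"y":0,"z":0,"rx":0,"ry":0,"rz":0},{"fingers":0.05,"x":0,"y":0,"z":0,"rx":0,"ry":0,"rz":0}]' 40
```

```text
clock: 27.32
tcp_pos: [0.543, 0.0006, 0.0098]
orientation: [-2.22, -2.22, -0.0]
contact_force: [-5.6, 1.2, 14.0]
grip_width: 0.06
gripper_force: 45.8
```

```bash
python3 -m jog '[{"fingers":0.075,"x":0,"y":0,"z":-0.001,"rx":0,"ry":0,"rz":0},{"fingers":0.08,"x":0,"y":0,"z":0,"rx":0,"ry":0,"rz":0},{"fingers":0.08,"x":0,"y":0,"z":-0.04,"rx":0,"ry":0,"rz":0},{"fingers":0.085,"x":0,"y":0,"z":-0.06,"rx":0,"ry":0,"rz":0},{"fingers":0.085,"x":-0.045,"y":0.06,"z":-0.03,"rx":0,"ry":0,"rz":0},{"fingers":0.085,"x":-0.06,"y":0.05,"z":0,"rx":0,"ry":0,"rz":0},{"fingers":0.085,"x":0,"y":0,"z":0,"rx":0,"ry":0,"rz":0},{"fingers":0.085,"x":0,"y":0,"z":0,"rx":0,"ry":0,"rz":0}]' 40
python3 - <<'E'
from h import *
st(); im,P=cloud('wrist')
circ('wrist',.086,.64,.74,-.185,-.08,.031,img=im,tag='D'); circ('wrist',.092,.50,.59,-.045,.045,.031,img=im,tag='C');circ('wrist',.092,.50,.59,.03,.115,.031,img=im,tag='B')
find('well_1','wrist');find('glass_1_mid','wrist')
im2,Q=cloud('side'); im3,S=cloud('scene')
for W in (P,Q,S):
    m=(W[...,2]>.03)&(W[...,2]<.25)&(W[...,0]>.725)&(W[...,0]<.85)&(W[...,1]>-.2)&(W[...,1]<-.07)
    q=W[m]; print(len(q), np.round(np.percentile(q[:,0],[0,1,5,20]),3) if len(q) else '')
E
```

```text
clock: 28.32
tcp_pos: [0.6294, -0.0822, 0.1325]
orientation: [-2.221, -2.22, 0.001]
contact_force: [-0.2, 0.5, -0.5]
grip_width: 0.0849
gripper_force: 0.0
t 28.32 tcp [ 0.6294 -0.0822  0.1325] rot [-2.221e+00 -2.220e+00  1.000e-03] w 0.0849
[[ 0.     1.    -0.001]
 [ 1.    -0.     0.   ]
 [ 0.    -0.001 -1.   ]]
j [-0.44  0.55  0.67  1.75 -0.4   0.98  0.38]
D circle [ 0.6847 -0.1328  0.0316]
C circle [5.418e-01 3.000e-04 3.160e-02]
B circle [0.5428 0.0742 0.0316]
well_1 wrist 0.84 [ 0.546 -0.077  0.004]
well_1 wrist 0.18 [ 0.539 -0.002  0.052]
glass_1_mid wrist 0.58 [ 0.541 -0.002  0.046]
9650 [0.768 0.778 0.787 0.819]
428 [0.766 0.767 0.771 0.783]
1166 [0.764 0.766 0.77  0.781]
```

```bash
python3 -m jog '[{"fingers":0.085,"x":-0.05,"y":0.055,"z":0,"rx":0,"ry":0,"rz":0},{"fingers":0.085,"x":0,"y":0,"z":0,"rx":0,"ry":0,"rz":0},{"fingers":0.085,"x":0,"y":0,"z":0,"rx":0,"ry":0,"rz":0}]' 40
python3 - <<'E'
from h import *
st(); im=r.grab_frame('wrist')[0]
circ('wrist',.086,.64,.74,-.185,-.08,.031,img=im,tag='D'); circ('wrist',.007,.64,.74,-.185,-.08,.0205,img=im,tag='Dfoot');circ('wrist',.010,.505,.585,-.12,-.03,.025,img=im,tag='w1')
find('glass_1_mid','wrist');find('well_1','wrist')
E
```

```text
clock: 28.95
tcp_pos: [0.6759, -0.1237, 0.1329]
orientation: [-2.22, -2.222, 0.0]
contact_force: [-0.3, 0.8, -0.2]
grip_width: 0.0849
gripper_force: 0.0
t 28.95 tcp [ 0.6759 -0.1237  0.1329] rot [-2.22  -2.222  0.   ] w 0.0849
[[-0.001  1.    -0.001]
 [ 1.     0.001  0.   ]
 [ 0.    -0.001 -1.   ]]
j [-0.34  0.63  0.65  1.61 -0.43  1.04  0.44]
D circle [ 0.6842 -0.1332  0.0316]
Dfoot circle [ 0.6852 -0.1348  0.02  ]
w1 circle [ 0.5462 -0.0733  0.0246]
glass_1_mid wrist 0.89 [ 0.543 -0.002  0.05 ]
well_1 wrist 0.68 [ 0.546 -0.08   0.005]
well_1 wrist 0.62 [ 0.547 -0.005  0.01 ]
```

```bash
python3 -m jog '[{"fingers":0.085,"x":-0.01,"y":0.0085,"z":0,"rx":0,"ry":0,"rz":0},{"fingers":0.085,"x":0,"y":0,"z":0.05,"rx":0,"ry":0,"rz":0},{"fingers":0.085,"x":0,"y":0,"z":0.045,"rx":0,"ry":0,"rz":0},{"fingers":0.085,"x":0,"y":0,"z":0.02,"rx":0,"ry":0,"rz":0},{"fingers":0.085,"x":0,"y":0,"z":0.015,"rx":0,"ry":0,"rz":0},{"fingers":0.085,"x":0,"y":0,"z":0,"rx":0,"ry":0,"rz":0}]' 40
python3 -m jog '[{"fingers":0.05,"x":0,"y":0,"z":0,"rx":0,"ry":0,"rz":0},{"fingers":0.05,"x":0,"y":0,"z":0,"rx":0,"ry":0,"rz":0},{"fingers":0.05,"x":0,"y":0,"z":0,"rx":0,"ry":0,"rz":0},{"fingers":0.05,"x":0,"y":0,"z":0,"rx":0,"ry":0,"rz":0}]' 40
python3 - <<'E'
from h import *
im=r.grab_frame('wrist')[0]
circ('wrist',.006,.64,.73,-.18,-.09,.0205,img=im,tag='foot')
E
python3 -m jog '[{"fingers":0.05,"x":0,"y":0,"z":-0.03,"rx":0,"ry":0,"rz":0},{"fingers":0.05,"x":0,"y":0,"z":-0.04,"rx":0,"ry":0,"rz":0},{"fingers":0.05,"x":0,"y":0,"z":-0.03,"rx":0,"ry":0,"rz":0},{"fingers":0.05,"x":0.03,"y":-0.045,"z":0,"rx":0,"ry":0,"rz":0},{"fingers":0.05,"x":0.03,"y":-0.045,"z":0,"rx":0,"ry":0,"rz":0},{"fingers":0.05,"x":0,"y":-0.049,"z":0.02,"rx":0,"ry":0,"rz":0},{"fingers":0.05,"x":0,"y":0,"z":0.03,"rx":0,"ry":0,"rz":0},{"fingers":0.05,"x":0,"y":0,"z":0.02,"rx":0,"ry":0,"rz":0}]' 40
python3 -m jog '[{"fingers":0.05,"x":0,"y":0,"z":0,"rx":0,"ry":0,"rz":0},{"fingers":0.05,"x":0,"y":0,"z":0,"rx":0,"ry":0,"rz":0}]' 40
```

```text
clock: 29.85
tcp_pos: [0.6849, -0.1344, 0.0032]
orientation: [-2.221, -2.222, 0.0]
contact_force: [-0.2, -0.4, -0.8]
grip_width: 0.0849
gripper_force: 0.0
clock: 30.35
tcp_pos: [0.6857, -0.1347, 0.0051]
orientation: [2.22, 2.22, 0.002]
contact_force: [-2.4, -0.3, 6.1]
grip_width: 0.0602
gripper_force: 42.8
foot circle [ 0.6862 -0.1368  0.0203]
foot circle [ 0.6928 -0.1518  0.0192]
clock: 31.4
tcp_pos: [0.5456, -0.0738, 0.0327]
orientation: [-2.221, -2.222, -0.001]
contact_force: [0.1, 0.3, -1.5]
grip_width: 0.0606
gripper_force: 44.3
clock: 31.65
tcp_pos: [0.5469, -0.0748, 0.0339]
orientation: [2.22, 2.221, 0.001]
contact_force: [-0.1, 0.3, -2.0]
grip_width: 0.0605
gripper_force: 44.3
```

```bash
python3 -m jog '[{"fingers":0.05,"x":0,"y":-0.002,"z":0.012,"rx":0,"ry":0,"rz":0},{"fingers":0.05,"x":0,"y":0,"z":0.008,"rx":0,"ry":0,"rz":0},{"fingers":0.05,"x":0,"y":0,"z":0.003,"rx":0,"ry":0,"rz":0},{"fingers":0.05,"x":0,"y":0,"z":0,"rx":0,"ry":0,"rz":0},{"fingers":0.05,"x":0,"y":0,"z":0,"rx":0,"ry":0,"rz":0}]' 40
```

```text
clock: 32.28
tcp_pos: [0.5433, -0.0744, 0.011]
orientation: [-2.221, -2.22, -0.0]
contact_force: [-4.5, 0.2, 11.4]
grip_width: 0.0604
gripper_force: 45.4
```

```bash
python3 -m jog '[{"fingers":0.075,"x":0,"y":0,"z":-0.001,"rx":0,"ry":0,"rz":0},{"fingers":0.08,"x":0,"y":0,"z":0,"rx":0,"ry":0,"rz":0},{"fingers":0.08,"x":0,"y":0,"z":-0.04,"rx":0,"ry":0,"rz":0},{"fingers":0.085,"x":0,"y":0,"z":-0.06,"rx":0,"ry":0,"rz":0},{"fingers":0.06,"x":0,"y":0,"z":-0.06,"rx":0,"ry":0,"rz":0},{"fingers":0.06,"x":-0.06,"y":-0.03,"z":-0.04,"rx":0,"ry":0,"rz":0},{"fingers":0.06,"x":-0.06,"y":-0.03,"z":0,"rx":0,"ry":0,"rz":0},{"fingers":0.06,"x":0,"y":-0.02,"z":0,"rx":0,"ry":0,"rz":0}]' 40
python3 -m jog '[{"fingers":0.06,"x":0,"y":0,"z":0,"rx":0,"ry":0,"rz":0},{"fingers":0.06,"x":0,"y":0,"z":0,"rx":0,"ry":0,"rz":0}]' 40
python3 - <<'E'
from h import *
st()
for n in ['scene','side','wrist']:
    im,P=cloud(n); cv2.imwrite('pics/%s9.png'%n,im[:,:,::-1])
    find('spoon_1_top',n); 
    m=(P[...,2]>.12)&(P[...,2]<.21)&(P[...,0]>.34)&(P[...,0]<.45)&(P[...,1]>-.36)&(P[...,1]<-.13)
    q=P[m]
    for y in [-.32,-.27,-.22,-.17]:
        for a,b in [(.12,.15),(.15,.172),(.172,.2)]:
            s=q[(abs(q[:,1]-y)<.025)&(q[:,2]>a)&(q[:,2]<b)]
            if len(s): print(n,y,(a,b),len(s),np.round(np.median(s,0),4),'max',round(s[:,2].max(),3))
E
```

```text
clock: 33.28
tcp_pos: [0.47, -0.1832, 0.2041]
orientation: [2.228, 2.211, 0.0]
contact_force: [0.7, 0.6, -0.1]
grip_width: 0.0598
gripper_force: 0.0
clock: 33.52
tcp_pos: [0.4728, -0.1774, 0.2033]
orientation: [2.219, 2.223, 0.001]
contact_force: [-0.1, 0.6, -0.1]
grip_width: 0.06
gripper_force: 0.0
t 33.52 tcp [ 0.4728 -0.1774  0.2033] rot [2.219e+00 2.223e+00 1.000e-03] w 0.06
[[-0.002  1.     0.001]
 [ 1.     0.002  0.   ]
 [ 0.     0.001 -1.   ]]
j [-0.47  0.23  0.84  1.99 -0.2   1.01  0.46]
spoon_1_top scene 0.54 [ 0.54  -0.001  0.045]
spoon_1_top scene 0.41 [ 0.397 -0.323  0.181]
scene -0.32 (0.12, 0.15) 31 [ 0.3943 -0.3226  0.1343] max 0.15
scene -0.32 (0.15, 0.172) 26 [ 0.3947 -0.3224  0.1599] max 0.17
scene -0.32 (0.172, 0.2) 28 [ 0.3945 -0.3224  0.1809] max 0.184
scene -0.27 (0.12, 0.15) 31 [ 0.3891 -0.2733  0.1339] max 0.148
scene -0.27 (0.15, 0.172) 27 [ 0.39   -0.2729  0.16  ] max 0.171
scene -0.27 (0.172, 0.2) 27 [ 0.3888 -0.2736  0.1804] max 0.184
scene -0.22 (0.12, 0.15) 30 [ 0.3852 -0.2247  0.1377] max 0.15
scene -0.22 (0.15, 0.172) 25 [ 0.3852 -0.2244  0.1603] max 0
[... 816 characters left out ...]
0.22 (0.172, 0.2) 24 [ 0.3904 -0.225   0.1791] max 0.182
side -0.17 (0.12, 0.15) 30 [ 0.3874 -0.1764  0.1329] max 0.149
side -0.17 (0.15, 0.172) 31 [ 0.3873 -0.1757  0.1594] max 0.172
side -0.17 (0.172, 0.2) 22 [ 0.3871 -0.1772  0.1793] max 0.184
wrist -0.32 (0.12, 0.15) 38 [ 0.4016 -0.3166  0.1273] max 0.136
wrist -0.22 (0.12, 0.15) 142 [ 0.3915 -0.2183  0.1351] max 0.15
wrist -0.22 (0.15, 0.172) 130 [ 0.3915 -0.2181  0.161 ] max 0.171
wrist -0.22 (0.172, 0.2) 177 [ 0.3905 -0.2189  0.1802] max 0.183
wrist -0.17 (0.12, 0.15) 129 [ 0.3891 -0.1696  0.1378] max 0.15
wrist -0.17 (0.15, 0.172) 107 [ 0.389  -0.1698  0.1612] max 0.171
wrist -0.17 (0.172, 0.2) 199 [ 0.3878 -0.1706  0.1805] max 0.184
```

```bash
python3 -m jog '[{"fingers":0.05,"x":-0.05,"y":-0.025,"z":0,"rx":0,"ry":0,"rz":0},{"fingers":0.05,"x":-0.05,"y":-0.025,"z":0,"rx":0,"ry":0,"rz":0},{"fingers":0.05,"x":-0.043,"y":-0.024,"z":0,"rx":0,"ry":0,"rz":0},{"fingers":0.05,"x":0,"y":0,"z":0,"rx":0,"ry":0,"rz":0},{"fingers":0.05,"x":0,"y":0,"z":0.04,"rx":0,"ry":0,"rz":0},{"fingers":0.05,"x":0,"y":0,"z":0.04,"rx":0,"ry":0,"rz":0},{"fingers":0.05,"x":0,"y":0,"z":0.02,"rx":0,"ry":0,"rz":0},{"fingers":0.05,"x":0,"y":0,"z":0,"rx":0,"ry":0,"rz":0}]' 40
python3 - <<'E'
from h import *
st()
im,P=cloud('wrist'); cv2.imwrite('pics/w10.png',im[:,:,::-1])
m=(P[...,2]>.1)&(P[...,2]<.2)&(abs(P[...,0]-.4)<.015)&(abs(P[...,1]+.32)<.02); print(m.sum(),np.round(np.median(P[m],0),4) if m.any() else '')
E
```

```text
clock: 34.83
tcp_pos: [0.3975, -0.3198, 0.1019]
orientation: [-2.217, -2.221, 0.002]
contact_force: [0.3, -0.3, 0.1]
grip_width: 0.0502
gripper_force: 0.0
t 34.83 tcp [ 0.3975 -0.3198  0.1019] rot [-2.217e+00 -2.221e+00  2.000e-03] w 0.0502
[[-0.002  1.    -0.003]
 [ 1.     0.002  0.002]
 [ 0.002 -0.003 -1.   ]]
j [-0.07  0.42  0.79  2.07 -0.4   0.82  0.96]
1629 [ 0.3992 -0.3173  0.1649]
```

```bash
python3 -m jog '[{"fingers":0.0,"x":0,"y":0.001,"z":0,"rx":0,"ry":0,"rz":0},{"fingers":0.0,"x":0,"y":0,"z":0,"rx":0,"ry":0,"rz":0},{"fingers":0.0,"x":0,"y":0,"z":0,"rx":0,"ry":0,"rz":0},{"fingers":0.0,"x":0,"y":0,"z":0,"rx":0,"ry":0,"rz":0},{"fingers":0.0,"x":0,"y":0,"z":0,"rx":0,"ry":0,"rz":0}]' 60
python3 -m jog '[{"fingers":0.0,"x":0,"y":0,"z":-0.03,"rx":0,"ry":0,"rz":0},{"fingers":0.0,"x":0,"y":0,"z":-0.04,"rx":0,"ry":0,"rz":0},{"fingers":0.0,"x":0,"y":0,"z":-0.04,"rx":0,"ry":0,"rz":0},{"fingers":0.0,"x":0,"y":0,"z":-0.04,"rx":0,"ry":0,"rz":0},{"fingers":0.0,"x":0,"y":0.03,"z":0,"rx":0,"ry":0,"rz":0},{"fingers":0.0,"x":0.01,"y":0.05,"z":0,"rx":0,"ry":0,"rz":0},{"fingers":0.0,"x":0.04,"y":0.05,"z":0,"rx":0,"ry":0,"rz":0},{"fingers":0.0,"x":0,"y":0,"z":0,"rx":0,"ry":0,"rz":0}]' 60
python3 - <<'E'
from h import *
st()
for n in ['wrist','side','scene']:
    im,P=cloud(n); cv2.imwrite('pics/%s11.png'%n,im[:,:,::-1])
    t=np.array(r.get_obs()['tcp_pos'])
    for a,b in [(-.1,-.08),(-.08,-.05),(-.05,-.02),(-.02,.02),(.02,.04)]:
        m=(abs(P[...,0]-t[0])<.03)&(abs(P[...,1]-t[1])<.05)&(P[...,2]-t[2]>a)&(P[...,2]-t[2]<b)
        if m.any(): print(n,(a,b),m.sum(),np.round(np.median(P[m],0)-t,4),'zmin',round(P[m][:,2].min()-t[2],4))
E
```

```text
clock: 35.5
tcp_pos: [0.3993, -0.3217, 0.1037]
orientation: [2.22, 2.221, 0.001]
contact_force: [0.9, -0.5, 6.2]
grip_width: 0.0081
gripper_force: 58.4
clock: 36.5
tcp_pos: [0.5316, -0.2669, 0.2516]
orientation: [-2.209, -2.231, 0.0]
contact_force: [-1.0, -0.1, -0.5]
grip_width: 0.008
gripper_force: 58.4
t 36.5 tcp [ 0.5316 -0.2669  0.2516] rot [-2.209 -2.231  0.   ] w 0.008
[[-0.01   1.    -0.002]
 [ 1.     0.01   0.001]
 [ 0.001 -0.002 -1.   ]]
j [-0.28  0.39  0.86  1.72 -0.31  1.18  0.67]
wrist (-0.1, -0.08) 19 [ 0.0003  0.0094 -0.0851] zmin -0.0955
wrist (-0.08, -0.05) 132 [-0.0005  0.0064 -0.0683] zmin -0.0798
wrist (-0.05, -0.02) 142 [-0.0003  0.0058 -0.0339] zmin -0.0497
wrist (-0.02, 0.02) 301 [-0.0001  0.0056  0.0028] zmin -0.0199
wrist (0.02, 0.04) 232 [0.0005 0.0054 0.0313] zmin 0.0203
side (-0.1, -0.08) 10 [ 0.0022 -0.0053 -0.0841] zmin -0.0959
side (-0.08, -0.05) 46 [ 0.0024 -0.0008 -0.0669] zmin -0.0799
side (-0.05, -0.02) 47 [ 0.0017  0.     -0.0343] zmin -0.0494
side (-0.02, 0.02) 67 [0.0018 0.0001 0.001 ] zmin -0.0196
side (0.02, 0.04) 39 [ 0.0019 -0.0009  0.0315] zmin 0.0211
scene (-0.1, -0.08) 35 [-0.0023 -0.0002 -0.0854] zmin -0.0952
scene (-0.08, -0.05) 51 [-0.0029 -0.0003 -0.0719] zmin -0.0798
scene (-0.05, -0.02) 35 [-0.0038 -0.0007 -0.0342] zmin -0.0496
scene (-0.02, 0.02) 54 [-0.0038 -0.      0.0015] zmin -0.0198
scene (0.02, 0.04) 19 [-0.004   0.0005  0.0287] zmin 0.0212
```

```bash
python3 -m jog '[{"fingers":0.0,"x":0.06,"y":0.005,"z":0,"rx":0,"ry":0,"rz":0},{"fingers":0.0,"x":0.06,"y":0.005,"z":0,"rx":0,"ry":0,"rz":0},{"fingers":0.0,"x":0.06,"y":0,"z":0,"rx":0,"ry":0,"rz":0},{"fingers":0.0,"x":0.06,"y":0,"z":0,"rx":0,"ry":0,"rz":0},{"fingers":0.0,"x":0.06,"y":0,"z":0,"rx":0,"ry":0,"rz":0},{"fingers":0.0,"x":0.06,"y":0,"z":0,"rx":0,"ry":0,"rz":0},{"fingers":0.0,"x":0.06,"y":0,"z":0,"rx":0,"ry":0,"rz":0},{"fingers":0.0,"x":0.02,"y":0,"z":0,"rx":0,"ry":0,"rz":0}]' 60
python3 -m jog '[{"fingers":0.0,"x":0,"y":0,"z":0,"rx":0,"ry":-10,"rz":0},{"fingers":0.0,"x":0,"y":0,"z":0,"rx":0,"ry":-10,"rz":0},{"fingers":0.0,"x":0,"y":0,"z":0,"rx":0,"ry":0,"rz":0},{"fingers":0.0,"x":0,"y":0,"z":0,"rx":0,"ry":0,"rz":0}]' 60
cat >> h.py <<'E'
def spoon(cams=('side','scene')):
    t=np.array(r.get_obs()['tcp_pos']); M=R.from_rotvec(r.get_obs()['orientation']).as_matrix()
    for n in cams:
        im,P=cloud(n); L=(P-t)@M
        for a,b in [(-.04,-.02),(-.02,.02),(.02,.05),(.05,.08),(.08,.11)]:
            m=(abs(L[...,1])<.02)&(abs(L[...,0])<.025)&(L[...,2]>a)&(L[...,2]<b)
            if m.any(): print(n,(a,b),m.sum(),'tool',np.round(np.median(L[m],0),4),'max',round(L[m][:,2].max(),4),'world',np.round(np.median(P[m],0),4))
def glasses(cam='scene',img=None):
    if img is None: img=r.grab_frame(cam)[0]
    for i,y in enumerate([-.0735,.0005,.0745,.1485]): circ(cam,.092,.495,.595,y-.05,y+.05,.031,img=img,tag=cam+' well%d'%(i+1),k=2)
E
python3 - <<'E'
from h import *
st(); spoon(); glasses('scene'); glasses('side'); find('well_1','scene')
E
```

```text
clock: 37.65
tcp_pos: [0.5365, 0.1708, 0.253]
orientation: [-2.216, -2.225, -0.0]
contact_force: [-0.2, -1.1, 0.2]
grip_width: 0.0081
gripper_force: 58.4
clock: 38.15
tcp_pos: [0.5375, 0.1655, 0.2534]
orientation: [2.035, 2.029, -0.359]
contact_force: [0.5, -1.1, -0.0]
grip_width: 0.0082
gripper_force: 58.4
t 38.15 tcp [0.5375 0.1655 0.2534] rot [ 2.035  2.029 -0.359] w 0.0082
[[ 0.003  1.    -0.001]
 [ 0.94  -0.003 -0.342]
 [-0.342 -0.    -0.94 ]]
j [-1.19  0.43  0.81  1.71  0.01  1.27 -0.41]
side (-0.04, -0.02) 30 tool [-0.0027 -0.0003 -0.0322] max -0.02 world [0.5373 0.1732 0.2841]
side (-0.02, 0.02) 37 tool [-0.0011  0.0011  0.002 ] max 0.0187 world [0.5386 0.1631 0.252 ]
side (0.02, 0.05) 33 tool [-0.0004  0.0002  0.0348] max 0.0492 world [0.5377 0.1522 0.2217]
side (0.05, 0.08) 28 tool [-0.0006 -0.0008  0.0629] max 0.0793 world [0.5367 0.1426 0.1949]
side (0.08, 0.11) 12 tool [-0.0049  0.0012  0.0866] max 0.0947 world [0.5386 0.1313 0.1737]
scene (-0.04, -0.02) 33 tool [-0.0035 -0.0027 -0.0332] max -0.0208 world [0.5349 0.1727 0.2856]
scene (-0.02, 0.02) 51 tool [-0.0028 -0.0034 -0.0023] max 0.0191 world [0.5341 0.1637 0.2562]
scene (0.02, 0.05) 36 tool [-0.0018 -0.0036  0.035 ] max 0.0486 world [0.5339 0.1521 0.2211]
scene (0.05, 0.08) 42 tool [-0.0012 -0.0028  0.0674] max 0.0796 world [0.5347 0.1421 0.1903]
scene (0.08, 0.11) 31 tool [-0.0019 -0.0015  0.0859] max 0.0942 world [0.536  0.134  0.1733]
well_1 scene 0.68 [0.541 0.141 0.006]
well_1 scene 0.66 [ 0.549 -0.074  0.008]
well_1 scene 0.64 [0.545 0.072 0.005]
well_1 scene 0.6 [ 0.545 -0.006  0.005]
```

```bash
python3 -m jog '[{"fingers":0.0,"x":0.0145,"y":0.0065,"z":-0.005,"rx":0,"ry":0,"rz":0},{"fingers":0.0,"x":0.012,"y":0,"z":0.033,"rx":0,"ry":0,"rz":0},{"fingers":0.0,"x":0.012,"y":0,"z":0.033,"rx":0,"ry":0,"rz":0},{"fingers":0.0,"x":0,"y":0,"z":0,"rx":0,"ry":0,"rz":0},{"fingers":0.0,"x":0,"y":0,"z":0,"rx":0,"ry":0,"rz":0}]' 60
python3 - <<'E'
from h import *
st(); spoon(('side','scene'))
E
```

```text
clock: 39.02
tcp_pos: [0.545, 0.1837, 0.1839]
orientation: [2.031, 2.032, -0.356]
contact_force: [0.5, -0.4, 0.3]
grip_width: 0.0081
gripper_force: 58.5
t 39.02 tcp [0.545  0.1837 0.1839] rot [ 2.031  2.032 -0.356] w 0.0081
[[-0.     1.     0.002]
 [ 0.94   0.001 -0.342]
 [-0.342  0.001 -0.94 ]]
j [-1.16  0.53  0.77  1.75 -0.04  1.15 -0.42]
side (-0.04, -0.02) 25 tool [-0.0029  0.0008 -0.0319] max -0.02 world [0.5457 0.1919 0.2144]
side (-0.02, 0.02) 38 tool [-0.0008 -0.0003 -0.0002] max 0.0175 world [0.5447 0.183  0.1844]
side (0.02, 0.05) 22 tool [-0.0032  0.001   0.0344] max 0.0491 world [0.546  0.1687 0.1527]
side (0.05, 0.08) 29 tool [-0.0006  0.0004  0.0632] max 0.079 world [0.5454 0.1606 0.1268]
side (0.08, 0.11) 72 tool [0.0212 0.0024 0.0975] max 0.11 world [0.5475 0.1694 0.0852]
scene (-0.04, -0.02) 27 tool [-0.0035 -0.004  -0.0319] max -0.0212 world [0.5409 0.1901 0.2146]
scene (-0.02, 0.02) 45 tool [-0.0017 -0.0027  0.0006] max 0.0195 world [0.5423 0.1821 0.1839]
scene (0.02, 0.05) 29 tool [-0.0021 -0.0036  0.0343] max 0.0494 world [0.5414 0.1699 0.1522]
scene (0.05, 0.08) 40 tool [-0.0009 -0.0024  0.0702] max 0.0792 world [0.5426 0.1611 0.1182]
scene (0.08, 0.11) 57 tool [ 0.0195 -0.0036  0.0914] max 0.11 world [0.5415 0.1659 0.0918]
```

```bash
python3 -m jog '[{"fingers":0.0,"x":0.004,"y":0,"z":0.0195,"rx":0,"ry":0,"rz":0},{"fingers":0.0,"x":0.004,"y":0,"z":0.0195,"rx":0,"ry":0,"rz":0},{"fingers":0.0,"x":0.004,"y":0,"z":0.0195,"rx":0,"ry":0,"rz":0},{"fingers":0.0,"x":0.004,"y":0,"z":0.0175,"rx":0,"ry":0,"rz":0},{"fingers":0.0,"x":0,"y":0,"z":0,"rx":0,"ry":0,"rz":0}]' 60
```

```text
clock: 39.75
tcp_pos: [0.5435, 0.1719, 0.1054]
orientation: [2.031, 2.032, -0.36]
contact_force: [0.7, -0.6, -0.4]
grip_width: 0.0081
gripper_force: 58.5
```

```bash
python3 -m jog '[{"fingers":0.03,"x":0,"y":0,"z":0,"rx":0,"ry":0,"rz":0},{"fingers":0.04,"x":0,"y":0,"z":0,"rx":0,"ry":0,"rz":0},{"fingers":0.04,"x":0,"y":0,"z":-0.02,"rx":0,"ry":0,"rz":0},{"fingers":0.04,"x":0,"y":0,"z":-0.04,"rx":0,"ry":0,"rz":0},{"fingers":0.04,"x":0,"y":0,"z":-0.05,"rx":0,"ry":0,"rz":0},{"fingers":0.04,"x":-0.03,"y":0,"z":-0.03,"rx":0,"ry":10,"rz":0},{"fingers":0.04,"x":-0.05,"y":0,"z":0,"rx":0,"ry":10,"rz":0},{"fingers":0.04,"x":-0.05,"y":0,"z":0,"rx":0,"ry":0,"rz":0}]' 60
cat >> h.py <<'E'
def stems(cams=('side','scene')):
    for n in cams:
        im,P=cloud(n)
        for i,y in enumerate([-.0735,.0005,.0745,.1485]):
            for a,b in [(.1,.12),(.13,.145),(.155,.19)]:
                m=(abs(P[...,0]-.545)<.05)&(P[...,1]-y>-.03+(a-.1)*.3)&(P[...,1]-y<.035+(a-.1)*.6)&(P[...,2]>a)&(P[...,2]<b)
                if m.sum()>3: print(n,'well',i+1,(a,b),m.sum(),np.round(np.median(P[m],0),4),'top',round(P[m][:,2].max(),3))
E
python3 - <<'E'
from h import *
st(); stems()
E
```

```text
clock: 40.75
tcp_pos: [0.545, 0.0867, 0.2595]
orientation: [2.229, 2.213, 0.011]
contact_force: [0.5, -0.3, 0.4]
grip_width: 0.0399
gripper_force: 0.0
t 40.75 tcp [0.545  0.0867 0.2595] rot [2.229 2.213 0.011] w 0.0399
[[ 0.007  1.     0.005]
 [ 1.    -0.007  0.004]
 [ 0.005  0.005 -1.   ]]
j [-0.91  0.26  0.79  1.82 -0.2   1.14 -0.07]
side well 4 (0.1, 0.12) 15 [0.5475 0.1771 0.1094] top 0.12
side well 4 (0.13, 0.145) 17 [0.5459 0.1897 0.1386] top 0.145
side well 4 (0.155, 0.19) 26 [0.5468 0.1997 0.1667] top 0.174
scene well 4 (0.1, 0.12) 22 [0.543  0.1784 0.1081] top 0.119
scene well 4 (0.13, 0.145) 17 [0.5423 0.1893 0.138 ] top 0.145
scene well 4 (0.155, 0.19) 28 [0.5424 0.1995 0.1689] top 0.175
```

```bash
python3 -m jog '[{"fingers":0.05,"x":-0.06,"y":0,"z":0.01,"rx":0,"ry":0,"rz":0},{"fingers":0.05,"x":-0.06,"y":-0.02,"z":0.01,"rx":0,"ry":0,"rz":0},{"fingers":0.05,"x":-0.06,"y":-0.03,"z":0.01,"rx":0,"ry":0,"rz":0},{"fingers":0.05,"x":-0.06,"y":-0.03,"z":0.01,"rx":0,"ry":0,"rz":0},{"fingers":0.05,"x":-0.06,"y":-0.04,"z":0.01,"rx":0,"ry":0,"rz":0},{"fingers":0.05,"x":-0.055,"y":-0.03,"z":0.01,"rx":0,"ry":0,"rz":0},{"fingers":0.05,"x":0,"y":0,"z":0,"rx":0,"ry":0,"rz":0},{"fingers":0.05,"x":0,"y":0,"z":0,"rx":0,"ry":0,"rz":0}]' 60
python3 - <<'E'
from h import *
st(); o=r.get_obs()
E
```

```text
clock: 41.85
tcp_pos: [0.4062, -0.2417, 0.2]
orientation: [2.22, 2.222, 0.001]
contact_force: [0.6, -0.3, -1.0]
grip_width: 0.05
gripper_force: 0.0
t 41.85 tcp [ 0.4062 -0.2417  0.2   ] rot [2.220e+00 2.222e+00 1.000e-03] w 0.05
[[-0.001  1.     0.001]
 [ 1.     0.001  0.   ]
 [ 0.     0.001 -1.   ]]
j [-0.43  0.17  0.95  2.06 -0.17  0.99  0.61]
```

```bash
python3 -m jog '[{"fingers":0.05,"x":-0.03,"y":-0.0125,"z":0,"rx":0,"ry":0,"rz":0},{"fingers":0.05,"x":0,"y":0,"z":0,"rx":0,"ry":0,"rz":0},{"fingers":0.05,"x":0,"y":0,"z":0.04,"rx":0,"ry":0,"rz":0},{"fingers":0.05,"x":0,"y":0,"z":0.04,"rx":0,"ry":0,"rz":0},{"fingers":0.05,"x":0,"y":0,"z":0.018,"rx":0,"ry":0,"rz":0},{"fingers":0.05,"x":0,"y":0,"z":0,"rx":0,"ry":0,"rz":0}]' 60
python3 -m jog '[{"fingers":0.0,"x":0,"y":0,"z":0,"rx":0,"ry":0,"rz":0},{"fingers":0.0,"x":0,"y":0,"z":0,"rx":0,"ry":0,"rz":0},{"fingers":0.0,"x":0,"y":0,"z":0,"rx":0,"ry":0,"rz":0},{"fingers":0.0,"x":0,"y":0,"z":0,"rx":0,"ry":0,"rz":0},{"fingers":0.0,"x":0,"y":0,"z":0,"rx":0,"ry":0,"rz":0}]' 60
python3 -m jog '[{"fingers":0.0,"x":0,"y":0,"z":-0.03,"rx":0,"ry":0,"rz":0},{"fingers":0.0,"x":0,"y":0,"z":-0.04,"rx":0,"ry":0,"rz":0},{"fingers":0.0,"x":0,"y":0,"z":-0.04,"rx":0,"ry":0,"rz":0},{"fingers":0.0,"x":0,"y":0,"z":-0.04,"rx":0,"ry":0,"rz":0},{"fingers":0.0,"x":0,"y":0.05,"z":0,"rx":0,"ry":0,"rz":0},{"fingers":0.0,"x":0.03,"y":0.06,"z":0,"rx":0,"ry":0,"rz":0},{"fingers":0.0,"x":0.06,"y":0.04,"z":0,"rx":0,"ry":0,"rz":0},{"fingers":0.0,"x":0.06,"y":0,"z":0,"rx":0,"ry":0,"rz":0}]' 60
python3 -m jog '[{"fingers":0.0,"x":0.06,"y":0,"z":0,"rx":0,"ry":0,"rz":0},{"fingers":0.0,"x":0.06,"y":0,"z":0,"rx":0,"ry":-10,"rz":0},{"fingers":0.0,"x":0,"y":0,"z":0,"rx":0,"ry":-10,"rz":0},{"fingers":0.0,"x":0,"y":0,"z":0,"rx":0,"ry":0,"rz":0},{"fingers":0.0,"x":0,"y":0,"z":0,"rx":0,"ry":0,"rz":0}]' 60
python3 - <<'E'
from h import *
st(); spoon(); find('well_1','scene'); find('well_1','side')
E
```

```text
clock: 42.6
tcp_pos: [0.3932, -0.2702, 0.1007]
orientation: [-2.216, -2.223, 0.002]
contact_force: [-0.5, -0.3, 0.2]
grip_width: 0.0498
gripper_force: 0.0
clock: 43.22
tcp_pos: [0.3934, -0.2725, 0.1022]
orientation: [2.22, 2.221, 0.001]
contact_force: [0.2, 1.2, 4.7]
grip_width: 0.0073
gripper_force: 58.5
clock: 44.22
tcp_pos: [0.5353, -0.1306, 0.2512]
orientation: [2.219, 2.221, -0.003]
contact_force: [0.8, 0.4, -0.1]
grip_width: 0.0072
gripper_force: 58.7
clock: 44.85
tcp_pos: [0.5327, -0.0238, 0.2508]
orientation: [2.054, 2.053, -0.336]
contact_force: [0.1, -0.1, -0.2]
grip_width: 0.0075
gripper_force: 58.7
t 44.85 tcp [ 0.5327 -0.0238  0.2508] rot [ 2.054  2.053 -0.336] w 0.0075
[[-0.001  1.    -0.007]
 [ 0.95  -0.001 -0.312]
 [-0.312 -0.007 -0.95 ]]
j [-1.09  0.34  1.02  1.87  0.03  1.12 -0.1 ]
side (-0.04, -0.02) 31 tool [-0.0019  0.0008 -0.0326] max -0.0209 world [ 0.5337 -0.0162  0.2814]
side (-0.02, 0.02) 53 tool [-0.0022  0.0001  0.0015] max 0.019 world [ 0.5329 -0.0269  0.2494]
side (0.02, 0.05) 39 tool [-0.0028  0.0011  0.033 ] max 0.0491 world [ 0.5335 -0.0369  0.2208]
s
[... 324 characters left out ...]
 -0.0037 -0.    ] max 0.0198 world [ 0.5289 -0.0273  0.2522]
scene (0.02, 0.05) 38 tool [-0.0039 -0.0036  0.0363] max 0.0498 world [ 0.5287 -0.0375  0.217 ]
scene (0.05, 0.08) 49 tool [-0.0039 -0.0025  0.0708] max 0.0798 world [ 0.5297 -0.0482  0.1844]
scene (0.08, 0.11) 31 tool [-0.0052 -0.0018  0.0845] max 0.0947 world [ 0.5303 -0.0546  0.1711]
well_1 scene 0.79 [ 0.549 -0.006  0.005]
well_1 scene 0.77 [0.544 0.072 0.003]
well_1 scene 0.63 [ 0.547 -0.075  0.006]
well_1 scene 0.6 [0.542 0.142 0.006]
well_1 scene 0.42 [ 0.385 -0.17   0.094]
well_1 side 0.96 [0.546 0.071 0.007]
well_1 side 0.91 [ 0.545 -0.076  0.002]
well_1 side 0.82 [0.541 0.143 0.008]
well_1 side 0.66 [ 0.544 -0.004  0.006]
```

```bash
python3 -m jog '[{"fingers":0.0,"x":0.042,"y":0.006,"z":-0.0135,"rx":0,"ry":0,"rz":0},{"fingers":0.0,"x":0.042,"y":0.005,"z":-0.0135,"rx":0,"ry":0,"rz":0},{"fingers":0.0,"x":0.041,"y":0,"z":-0.0135,"rx":0,"ry":0,"rz":0},{"fingers":0.0,"x":0,"y":0,"z":0,"rx":0,"ry":0,"rz":0},{"fingers":0.0,"x":0.0105,"y":0,"z":0.031,"rx":0,"ry":0,"rz":0},{"fingers":0.0,"x":0.0105,"y":0,"z":0.031,"rx":0,"ry":0,"rz":0},{"fingers":0.0,"x":0,"y":0,"z":0,"rx":0,"ry":0,"rz":0},{"fingers":0.0,"x":0,"y":0,"z":0,"rx":0,"ry":0,"rz":0}]' 60
python3 - <<'E'
from h import *
st(); spoon(); glasses('wrist')
E
```

```text
clock: 46.05
tcp_pos: [0.5445, 0.1077, 0.1862]
orientation: [2.054, 2.051, -0.334]
contact_force: [-0.0, 0.2, -0.2]
grip_width: 0.0074
gripper_force: 58.7
t 46.05 tcp [0.5445 0.1077 0.1862] rot [ 2.054  2.051 -0.334] w 0.0074
[[ 0.001  1.    -0.006]
 [ 0.95  -0.002 -0.312]
 [-0.312 -0.005 -0.95 ]]
j [-1.16  0.5   0.92  1.84 -0.1   1.09 -0.23]
side (-0.04, -0.02) 27 tool [-0.002   0.001  -0.0315] max -0.0201 world [0.5457 0.1145 0.2164]
side (-0.02, 0.02) 42 tool [-0.0026  0.0002  0.0002] max 0.0185 world [0.5448 0.1049 0.1867]
side (0.02, 0.05) 28 tool [-0.0034 -0.0005  0.0336] max 0.0498 world [0.5439 0.0939 0.1551]
side (0.05, 0.08) 30 tool [-0.0034  0.0011  0.0649] max 0.0796 world [0.5453 0.0849 0.1256]
side (0.08, 0.11) 72 tool [0.0214 0.0015 0.0997] max 0.11 world [0.5455 0.0961 0.085 ]
scene (-0.04, -0.02) 26 tool [-0.0031 -0.0044 -0.0309] max -0.0201 world [0.5403 0.114  0.2169]
scene (-0.02, 0.02) 43 tool [-0.0017 -0.0024 -0.0009] max 0.0194 world [0.5421 0.1063 0.1882]
scene (0.02, 0.05) 33 tool [-0.002  -0.0028  0.0349] max 0.05 world [0.5416 0.0956 0.1541]
scene (0.05, 0.08) 40 tool [-0.0024 -0.002   0.0692] max 0.0794 world [0.5421 0.0853 0.1211]
scene (0.08, 0.11) 72 tool [ 0.0203 -0.0013  0.0968] max 0.1099 world [0.5427 0.094  0.0873]
wrist well1 circle [ 0.5552 -0.1058  0.0295]
wrist well1 circle [ 0.5302 -0.1048  0.0316]
wrist well2 circle [ 0.5442 -0.0008  0.031 ]
wrist well3 circle [0.5428 0.0742 0.0316]
wrist well4 circle [0.5438 0.1488 0.0322]
```

```bash
python3 -m jog '[{"fingers":0.0,"x":0.004,"y":0,"z":0.0195,"rx":0,"ry":0,"rz":0},{"fingers":0.0,"x":0.004,"y":0,"z":0.0195,"rx":0,"ry":0,"rz":0},{"fingers":0.0,"x":0.004,"y":0,"z":0.0195,"rx":0,"ry":0,"rz":0},{"fingers":0.0,"x":0.004,"y":0,"z":0.019,"rx":0,"ry":0,"rz":0},{"fingers":0.0,"x":0,"y":0,"z":0,"rx":0,"ry":0,"rz":0}]' 60
python3 -m jog '[{"fingers":0.03,"x":0,"y":0,"z":0,"rx":0,"ry":0,"rz":0},{"fingers":0.04,"x":0,"y":0,"z":0,"rx":0,"ry":0,"rz":0},{"fingers":0.04,"x":0,"y":0,"z":-0.02,"rx":0,"ry":0,"rz":0},{"fingers":0.04,"x":0,"y":0,"z":-0.04,"rx":0,"ry":0,"rz":0},{"fingers":0.04,"x":0,"y":0,"z":-0.05,"rx":0,"ry":0,"rz":0},{"fingers":0.04,"x":-0.03,"y":0,"z":-0.03,"rx":0,"ry":9.1,"rz":0},{"fingers":0.04,"x":-0.05,"y":0,"z":0,"rx":0,"ry":9.1,"rz":0},{"fingers":0.04,"x":-0.05,"y":0,"z":0,"rx":0,"ry":0,"rz":0}]' 60
python3 -m jog '[{"fingers":0.05,"x":-0.06,"y":-0.02,"z":0.01,"rx":0,"ry":0,"rz":0},{"fingers":0.05,"x":-0.06,"y":-0.03,"z":0.01,"rx":0,"ry":0,"rz":0},{"fingers":0.05,"x":-0.05,"y":-0.03,"z":0.01,"rx":0,"ry":0,"rz":0},{"fingers":0.05,"x":-0.04,"y":-0.03,"z":0.01,"rx":0,"ry":0,"rz":0},{"fingers":0.05,"x":0,"y":0,"z":0,"rx":0,"ry":0,"rz":0},{"fingers":0.05,"x":0,"y":0,"z":0,"rx":0,"ry":0,"rz":0}]' 60
python3 - <<'E'
from h import *
st(); stems()
im,P=cloud('side'); im2,P2=cloud('scene')
for W in (P,P2):
  for y in (-.2225,-.173):
    m=(W[...,2]>.15)&(W[...,2]<.19)&(abs(W[...,0]-.389)<.02)&(abs(W[...,1]-y)<.015); print(y,np.round(np.median(W[m],0),4))
E
```

```text
clock: 46.82
tcp_pos: [0.5428, 0.0997, 0.106]
orientation: [2.052, 2.053, -0.337]
contact_force: [0.8, 0.2, -0.4]
grip_width: 0.0077
gripper_force: 58.7
clock: 47.82
tcp_pos: [0.5447, 0.0102, 0.2595]
orientation: [-2.226, -2.211, -0.004]
contact_force: [-0.6, 0.0, 0.5]
grip_width: 0.0396
gripper_force: 0.0
clock: 48.58
tcp_pos: [0.4373, -0.1878, 0.2187]
orientation: [-2.219, -2.218, 0.005]
contact_force: [0.3, 0.6, -0.6]
grip_width: 0.05
gripper_force: 0.0
t 48.58 tcp [ 0.4373 -0.1878  0.2187] rot [-2.219 -2.218  0.005] w 0.05
[[ 0.     1.    -0.005]
 [ 1.    -0.     0.001]
 [ 0.001 -0.005 -1.   ]]
j [-0.63  0.17  1.03  2.03 -0.17  1.04  0.48]
side well 3 (0.1, 0.12) 22 [0.5447 0.1009 0.1102] top 0.119
side well 3 (0.13, 0.145) 14 [0.5455 0.1097 0.135 ] top 0.143
side well 3 (0.155, 0.19) 28 [0.5442 0.119  0.1694] top 0.179
side well 4 (0.1, 0.12) 6 [0.5477 0.1815 0.1083] top 0.115
side well 4 (0.155, 0.19) 23 [0.5468 0.1991 0.1671] top 0.177
scene well 3 (0.1, 0.12) 20 [0.5406 0.1007 0.1107] top 0.12
scene well 3 (0.13, 0.145) 15 [0.541 0.109 0.136] top 0.144
scene well 3 (0.155, 0.19) 32 [0.5417 0.1185 0.1712] top 0.181
scene well 4 (0.1, 0.12) 22 [0.5417 0.1779 0.1098] top 0.12
scene well 4 (0.13, 0.145) 15 [0.5425 0.1901 0.1371] top 0.143
scene well 4 (0.155, 0.19) 26 [0.543  0.201  0.1667] top 0.174
-0.2225 [ 0.3902 -0.2253  0.1687]
-0.173 [ 0.3871 -0.1758  0.1681]
-0.2225 [ 0.3852 -0.2247  0.1745]
-0.173 [ 0.3823 -0.1752  0.1767]
```

```bash
python3 -m jog '[{"fingers":0.05,"x":-0.035,"y":-0.024,"z":0.01,"rx":0,"ry":0,"rz":0},{"fingers":0.05,"x":0,"y":-0.024,"z":0.01,"rx":0,"ry":0,"rz":0},{"fingers":0.05,"x":0,"y":0,"z":0,"rx":0,"ry":0,"rz":0},{"fingers":0.05,"x":0,"y":0,"z":0,"rx":0,"ry":0,"rz":0}]' 60
python3 - <<'E'
from h import *
st()
E
```

```text
clock: 49.28
tcp_pos: [0.3899, -0.2225, 0.1989]
orientation: [-2.217, -2.22, 0.006]
contact_force: [0.0, 0.1, -1.3]
grip_width: 0.0495
gripper_force: 0.0
t 49.27 tcp [ 0.3899 -0.2225  0.1989] rot [-2.217 -2.22   0.006] w 0.0495
[[-0.001  1.    -0.005]
 [ 1.     0.001 -0.   ]
 [-0.    -0.005 -1.   ]]
j [-0.58  0.13  1.06  2.11 -0.13  0.98  0.55]
```

```bash
python3 -m jog '[{"fingers":0.05,"x":0,"y":0,"z":0.04,"rx":0,"ry":0,"rz":0},{"fingers":0.05,"x":0,"y":0,"z":0.04,"rx":0,"ry":0,"rz":0},{"fingers":0.05,"x":0,"y":0,"z":0.017,"rx":0,"ry":0,"rz":0},{"fingers":0.05,"x":0,"y":0,"z":0,"rx":0,"ry":0,"rz":0},{"fingers":0.0,"x":0,"y":0,"z":0,"rx":0,"ry":0,"rz":0},{"fingers":0.0,"x":0,"y":0,"z":0,"rx":0,"ry":0,"rz":0},{"fingers":0.0,"x":0,"y":0,"z":0,"rx":0,"ry":0,"rz":0},{"fingers":0.0,"x":0,"y":0,"z":0,"rx":0,"ry":0,"rz":0}]' 60
python3 -m jog '[{"fingers":0.0,"x":0,"y":0,"z":0,"rx":0,"ry":0,"rz":0},{"fingers":0.0,"x":0,"y":0,"z":-0.03,"rx":0,"ry":0,"rz":0},{"fingers":0.0,"x":0,"y":0,"z":-0.04,"rx":0,"ry":0,"rz":0},{"fingers":0.0,"x":0,"y":0,"z":-0.04,"rx":0,"ry":0,"rz":0},{"fingers":0.0,"x":0,"y":0.01,"z":-0.04,"rx":0,"ry":0,"rz":0},{"fingers":0.0,"x":0,"y":0.05,"z":0,"rx":0,"ry":0,"rz":0},{"fingers":0.0,"x":0.02,"y":0.05,"z":0,"rx":0,"ry":0,"rz":0},{"fingers":0.0,"x":0.04,"y":0.045,"z":0,"rx":0,"ry":0,"rz":0}]' 60
python3 -m jog '[{"fingers":0.0,"x":0.05,"y":0,"z":0,"rx":0,"ry":0,"rz":0},{"fingers":0.0,"x":0.05,"y":0,"z":0,"rx":0,"ry":0,"rz":0},{"fingers":0.0,"x":0.05,"y":0,"z":0,"rx":0,"ry":-6,"rz":0},{"fingers":0.0,"x":0,"y":0,"z":0,"rx":0,"ry":-7,"rz":0},{"fingers":0.0,"x":0,"y":0,"z":0,"rx":0,"ry":-6,"rz":0},{"fingers":0.0,"x":0,"y":0,"z":0,"rx":0,"ry":0,"rz":0},{"fingers":0.0,"x":0,"y":0,"z":0,"rx":0,"ry":0,"rz":0}]' 60
python3 - <<'E'
from h import *
st(); spoon(); find('well_1','scene'); find('well_1','side')
E
```

```text
clock: 50.28
tcp_pos: [0.3886, -0.2232, 0.102]
orientation: [-2.219, -2.219, 0.005]
contact_force: [0.3, -0.4, 3.5]
grip_width: 0.0075
gripper_force: 58.3
clock: 51.28
tcp_pos: [0.5449, -0.1636, 0.2504]
orientation: [-2.222, -2.215, 0.008]
contact_force: [0.4, -0.2, 0.6]
grip_width: 0.0073
gripper_force: 58.6
clock: 52.15
tcp_pos: [0.5435, -0.0144, 0.2506]
orientation: [2.047, 2.044, -0.348]
contact_force: [-0.1, -1.2, -0.6]
grip_width: 0.0075
gripper_force: 58.7
t 52.15 tcp [ 0.5435 -0.0144  0.2506] rot [ 2.047  2.044 -0.348] w 0.0075
[[ 0.     1.    -0.007]
 [ 0.946 -0.002 -0.324]
 [-0.324 -0.007 -0.946]]
j [-1.19  0.48  1.23  1.85 -0.13  1.13  0.06]
side (-0.04, -0.02) 37 tool [-0.002  -0.0003 -0.0311] max -0.0209 world [ 0.5435 -0.0073  0.2805]
side (-0.02, 0.02) 53 tool [-0.0019  0.001  -0.0017] max 0.0196 world [ 0.5445 -0.0156  0.2531]
side (0.02, 0.05) 35 tool [-0.0025  0.0003  0.0348] max 0.048 world [ 0.5435 -0.0283  0.2193]
side (0.05, 0.08) 43 tool [-0.0023  0.0015  0.0643] max 0.0797 world [ 0.5445 -0.0371  0.1902]
side (0.08, 0.11) 12 tool [-0.0059  0.0013  0.0855] max 
[... 167 characters left out ...]
.0024 -0.0028  0.0007] max 0.019 world [ 0.5407 -0.0165  0.2509]
scene (0.02, 0.05) 37 tool [-0.0021 -0.0033  0.0359] max 0.0499 world [ 0.54   -0.0283  0.2177]
scene (0.05, 0.08) 50 tool [-0.0029 -0.0028  0.0706] max 0.08 world [ 0.5403 -0.0384  0.1851]
scene (0.08, 0.11) 26 tool [-0.002  -0.0018  0.0851] max 0.0937 world [ 0.5411 -0.0453  0.1701]
well_1 scene 0.96 [ 0.547 -0.006  0.003]
well_1 scene 0.9 [0.549 0.074 0.006]
well_1 scene 0.88 [0.547 0.143 0.008]
well_1 scene 0.64 [ 0.548 -0.076  0.008]
well_1 side 0.9 [0.545 0.144 0.01 ]
well_1 side 0.78 [ 0.541 -0.002  0.004]
well_1 side 0.74 [0.548 0.069 0.003]
well_1 side 0.68 [ 0.443 -0.419  0.045]
well_1 side 0.63 [ 0.546 -0.073  0.003]
```

```bash
python3 -m jog '[{"fingers":0.0,"x":0.0465,"y":0,"z":-0.016,"rx":0,"ry":0,"rz":0},{"fingers":0.0,"x":0,"y":0,"z":0,"rx":0,"ry":0,"rz":0},{"fingers":0.0,"x":0.0105,"y":0,"z":0.031,"rx":0,"ry":0,"rz":0},{"fingers":0.0,"x":0.0105,"y":0,"z":0.031,"rx":0,"ry":0,"rz":0},{"fingers":0.0,"x":0,"y":0,"z":0,"rx":0,"ry":0,"rz":0},{"fingers":0.0,"x":0,"y":0,"z":0,"rx":0,"ry":0,"rz":0}]' 60
python3 - <<'E'
from h import *
st(); spoon(('side',)); glasses('wrist')
E
```

```text
clock: 53.1
tcp_pos: [0.5442, 0.0348, 0.1863]
orientation: [2.045, 2.043, -0.347]
contact_force: [0.1, -0.9, 0.1]
grip_width: 0.0072
gripper_force: 58.7
t 53.1 tcp [0.5442 0.0348 0.1863] rot [ 2.045  2.043 -0.347] w 0.0072
[[-0.     1.    -0.005]
 [ 0.946 -0.002 -0.325]
 [-0.325 -0.005 -0.946]]
j [-1.19  0.57  1.14  1.89 -0.22  1.04  0.01]
side (-0.04, -0.02) 28 tool [-0.0031  0.0013 -0.0322] max -0.0207 world [0.5457 0.0417 0.2182]
side (-0.02, 0.02) 43 tool [-0.0019  0.0005 -0.0002] max 0.0193 world [0.5447 0.0322 0.1876]
side (0.02, 0.05) 33 tool [-0.0015 -0.0003  0.0351] max 0.0494 world [0.5438 0.0224 0.1532]
side (0.05, 0.08) 35 tool [-0.0017  0.0012  0.0644] max 0.0797 world [0.5451 0.0121 0.1267]
side (0.08, 0.11) 78 tool [0.0215 0.0005 0.1004] max 0.1099 world [0.5443 0.022  0.0849]
wrist well2 circle [ 5.423e-01 -3.000e-04  3.160e-02]
wrist well3 circle [0.5432 0.0737 0.0316]
wrist well4 circle [0.5452 0.1492 0.0316]
```

```bash
python3 -m jog '[{"fingers":0.0,"x":0.004,"y":-0.001,"z":0.0195,"rx":0,"ry":0,"rz":0},{"fingers":0.0,"x":0.004,"y":0,"z":0.0195,"rx":0,"ry":0,"rz":0},{"fingers":0.0,"x":0.0045,"y":0,"z":0.0195,"rx":0,"ry":0,"rz":0},{"fingers":0.0,"x":0.0045,"y":0,"z":0.0195,"rx":0,"ry":0,"rz":0},{"fingers":0.0,"x":0,"y":0,"z":0,"rx":0,"ry":0,"rz":0}]' 60
python3 -m jog '[{"fingers":0.03,"x":0,"y":0,"z":0,"rx":0,"ry":0,"rz":0},{"fingers":0.04,"x":0,"y":0,"z":0,"rx":0,"ry":0,"rz":0},{"fingers":0.04,"x":0,"y":0,"z":-0.02,"rx":0,"ry":0,"rz":0},{"fingers":0.04,"x":0,"y":0,"z":-0.04,"rx":0,"ry":0,"rz":0},{"fingers":0.04,"x":0,"y":0,"z":-0.05,"rx":0,"ry":0,"rz":0},{"fingers":0.04,"x":-0.03,"y":0,"z":-0.03,"rx":0,"ry":9.5,"rz":0},{"fingers":0.04,"x":-0.05,"y":0,"z":0,"rx":0,"ry":9.5,"rz":0},{"fingers":0.04,"x":-0.05,"y":-0.02,"z":0.01,"rx":0,"ry":0,"rz":0}]' 60
python3 -m jog '[{"fingers":0.05,"x":-0.04,"y":-0.03,"z":0.01,"rx":0,"ry":0,"rz":0},{"fingers":0.05,"x":-0.03,"y":-0.03,"z":0.01,"rx":0,"ry":0,"rz":0},{"fingers":0.05,"x":-0.02,"y":-0.03,"z":0.01,"rx":0,"ry":0,"rz":0},{"fingers":0.05,"x":0,"y":0,"z":0,"rx":0,"ry":0,"rz":0},{"fingers":0.05,"x":0,"y":0,"z":0,"rx":0,"ry":0,"rz":0}]' 60
python3 - <<'E'
from h import *
st(); stems()
E
```

```text
clock: 53.82
tcp_pos: [0.5418, 0.0263, 0.1058]
orientation: [2.044, 2.045, -0.35]
contact_force: [0.5, -0.5, 0.2]
grip_width: 0.0072
gripper_force: 58.7
clock: 54.82
tcp_pos: [0.5241, -0.0624, 0.2498]
orientation: [-2.23, -2.212, -0.005]
contact_force: [0.4, 0.2, -0.4]
grip_width: 0.04
gripper_force: 0.0
clock: 55.45
tcp_pos: [0.4334, -0.1453, 0.2174]
orientation: [-2.219, -2.218, 0.005]
contact_force: [0.8, -0.2, 0.8]
grip_width: 0.0502
gripper_force: 0.0
t 55.45 tcp [ 0.4334 -0.1453  0.2174] rot [-2.219 -2.218  0.005] w 0.0502
[[ 0.     1.    -0.005]
 [ 1.    -0.     0.001]
 [ 0.001 -0.005 -1.   ]]
j [-0.9   0.15  1.23  2.07 -0.17  1.03  0.41]
side well 2 (0.1, 0.12) 21 [0.5421 0.028  0.1094] top 0.12
side well 2 (0.13, 0.145) 18 [0.5428 0.0346 0.1371] top 0.144
side well 2 (0.155, 0.19) 30 [0.5438 0.0443 0.1677] top 0.178
side well 3 (0.1, 0.12) 8 [0.5475 0.1027 0.108 ] top 0.117
side well 3 (0.155, 0.19) 27 [0.5442 0.1189 0.1695] top 0.178
side well 4 (0.1, 0.12) 6 [0.5478 0.1779 0.1093] top 0.117
side well 4 (0.155, 0.19) 24 [0.5467 0.2008 0.166 ] top 0.174
scene well 2 (0.1, 0.12) 20 [0.5386 0.0265 0.1115] top 0.119
scene well 2 (0.13, 0.145) 17 [0.54   0.0357 0.1369] top 0.144
scene well 2 (0.155, 0.19) 32 [0.5379 0.0443 0.1707] top 0.179
scene well 3 (0.1, 0.12) 21 [0.5402 0.0995 0.1086] top 0.118
scene well 3 (0.13, 0.145) 16 [0.5401 0.1082 0.1398] top 0.145
scene well 3 (0.155, 0.19) 33 [0.5408 0.1181 0.1705] top 0.18
scene well 4 (0.1, 0.12) 21 [0.5427 0.1789 0.1084] top 0.12
scene well 4 (0.13, 0.145) 19 [0.5423 0.19   0.1377] top 0.144
scene well 4 (0.155, 0.19) 26 [0.5426 0.2011 0.1694] top 0.175
```

```bash
python3 -m jog '[{"fingers":0.05,"x":-0.028,"y":-0.02,"z":0.01,"rx":0,"ry":0,"rz":0},{"fingers":0.05,"x":0,"y":-0.026,"z":0.01,"rx":0,"ry":0,"rz":0},{"fingers":0.05,"x":0,"y":0,"z":0,"rx":0,"ry":0,"rz":0},{"fingers":0.05,"x":0,"y":0,"z":0,"rx":0,"ry":0,"rz":0}]' 60
python3 - <<'E'
from h import *
st()
E
```

```text
clock: 56.05
tcp_pos: [0.388, -0.1731, 0.1978]
orientation: [-2.217, -2.221, 0.006]
contact_force: [0.9, -0.0, -0.6]
grip_width: 0.0502
gripper_force: 0.0
t 56.05 tcp [ 0.388  -0.1731  0.1978] rot [-2.217 -2.221  0.006] w 0.0502
[[-0.001  1.    -0.005]
 [ 1.     0.001 -0.   ]
 [-0.    -0.005 -1.   ]]
j [-0.94  0.05  1.3   2.16 -0.05  0.97  0.39]
```

```bash
python3 -m jog '[{"fingers":0.05,"x":0,"y":-0.001,"z":0.04,"rx":0,"ry":0,"rz":0},{"fingers":0.05,"x":0,"y":0,"z":0.04,"rx":0,"ry":0,"rz":0},{"fingers":0.05,"x":0,"y":0,"z":0.016,"rx":0,"ry":0,"rz":0},{"fingers":0.05,"x":0,"y":0,"z":0,"rx":0,"ry":0,"rz":0},{"fingers":0.0,"x":0,"y":0,"z":0,"rx":0,"ry":0,"rz":0},{"fingers":0.0,"x":0,"y":0,"z":0,"rx":0,"ry":0,"rz":0},{"fingers":0.0,"x":0,"y":0,"z":0,"rx":0,"ry":0,"rz":0},{"fingers":0.0,"x":0,"y":0,"z":0,"rx":0,"ry":0,"rz":0}]' 60
python3 -m jog '[{"fingers":0.0,"x":0,"y":0,"z":0,"rx":0,"ry":0,"rz":0},{"fingers":0.0,"x":0,"y":0,"z":-0.03,"rx":0,"ry":0,"rz":0},{"fingers":0.0,"x":0,"y":0,"z":-0.04,"rx":0,"ry":0,"rz":0},{"fingers":0.0,"x":0,"y":0,"z":-0.04,"rx":0,"ry":0,"rz":0},{"fingers":0.0,"x":0,"y":0.01,"z":-0.04,"rx":0,"ry":0,"rz":0},{"fingers":0.0,"x":0,"y":0.05,"z":0,"rx":0,"ry":0,"rz":0},{"fingers":0.0,"x":0,"y":0.05,"z":0,"rx":0,"ry":0,"rz":0},{"fingers":0.0,"x":0.02,"y":0.045,"z":0,"rx":0,"ry":0,"rz":0}]' 60
python3 - <<'E'
from h import *
st()
E
```

```text
clock: 57.05
tcp_pos: [0.3857, -0.1736, 0.1017]
orientation: [-2.219, -2.219, 0.005]
contact_force: [-0.2, -0.9, 2.8]
grip_width: 0.0071
gripper_force: 57.8
clock: 58.05
tcp_pos: [0.525, -0.1512, 0.2514]
orientation: [-2.221, -2.218, 0.007]
contact_force: [0.5, -0.4, -0.1]
grip_width: 0.0073
gripper_force: 58.0
t 58.05 tcp [ 0.525  -0.1512  0.2514] rot [-2.221 -2.218  0.007] w 0.0073
[[ 0.002  1.    -0.005]
 [ 1.    -0.002 -0.001]
 [-0.001 -0.005 -1.   ]]
j [-0.68  0.35  1.09  1.84 -0.33  1.16  0.52]
```

```bash
python3 -m jog '[{"fingers":0.0,"x":0.03,"y":0.005,"z":0,"rx":0,"ry":0,"rz":0},{"fingers":0.0,"x":0.03,"y":0,"z":0,"rx":0,"ry":-6,"rz":0},{"fingers":0.0,"x":0,"y":0,"z":0,"rx":0,"ry":-7,"rz":0},{"fingers":0.0,"x":0,"y":0,"z":0,"rx":0,"ry":-6,"rz":0},{"fingers":0.0,"x":0,"y":0,"z":0,"rx":0,"ry":0,"rz":0},{"fingers":0.0,"x":0,"y":0,"z":0,"rx":0,"ry":0,"rz":0}]' 60
python3 - <<'E'
from h import *
st(); spoon(); find('well_1','scene');glasses('wrist')
E
```

```text
clock: 58.8
tcp_pos: [0.5282, -0.0917, 0.2516]
orientation: [2.045, 2.044, -0.348]
contact_force: [-0.4, -0.1, -0.6]
grip_width: 0.0069
gripper_force: 58.1
t 58.8 tcp [ 0.5282 -0.0917  0.2516] rot [ 2.045  2.044 -0.348] w 0.0069
[[-0.     1.    -0.006]
 [ 0.946 -0.002 -0.325]
 [-0.325 -0.006 -0.946]]
j [-1.11  0.41  1.24  1.9  -0.07  1.07  0.13]
side (-0.04, -0.02) 40 tool [-0.003   0.0013 -0.0316] max -0.0206 world [ 0.5296 -0.085   0.282 ]
side (-0.02, 0.02) 53 tool [-0.0027  0.0005  0.0007] max 0.0199 world [ 0.5287 -0.0946  0.2516]
side (0.02, 0.05) 47 tool [-0.0023  0.0011  0.0339] max 0.05 world [ 0.529  -0.1049  0.2199]
side (0.05, 0.08) 36 tool [-0.0038  0.0007  0.0646] max 0.0794 world [ 0.5286 -0.1158  0.1917]
side (0.08, 0.11) 8 tool [-0.0079  0.0012  0.0853] max 0.0903 world [ 0.5289 -0.1271  0.1736]
scene (-0.04, -0.02) 30 tool [-0.0042 -0.0043 -0.0311] max -0.0212 world [ 0.524  -0.0861  0.2819]
scene (-0.02, 0.02) 55 tool [-0.0033 -0.0031 -0.0018] max 0.019 world [ 0.525  -0.0939  0.2536]
scene (0.02, 0.05) 38 tool [-0.0032 -0.0034  0.0344] max 0.0483 world [ 0.5247 -0.1053  0.2198]
scene (0.05, 0.08) 55 tool [-0.0028 -0.0027  0.0703] max 0.0798 world [ 0.5251 -0.1158  0.1864]
scene (0.08, 0.11) 27 tool [-0.0046 -0.0011  0.0865] max 0.0919 world [ 0.5266 -0.1235  0.1718]
well_1 scene 0.79 [0.549 0.072 0.004]
well_1 scene 0.69 [ 0.547 -0.074  0.007]
well_1 scene 0.65 [ 0.546 -0.006  0.005]
well_1 scene 0.16 [ 0.541 -0.258  0.064]
wrist well1 circle [ 0.5432 -0.0738  0.0316]
wrist well2 circle [ 0.5428 -0.0017  0.03  ]
```

```bash
python3 -m jog '[{"fingers":0.0,"x":0.049,"y":0.0155,"z":-0.017,"rx":0,"ry":0,"rz":0},{"fingers":0.0,"x":0,"y":0,"z":0,"rx":0,"ry":0,"rz":0},{"fingers":0.0,"x":0.0115,"y":0,"z":0.033,"rx":0,"ry":0,"rz":0},{"fingers":0.0,"x":0.0115,"y":0,"z":0.033,"rx":0,"ry":0,"rz":0},{"fingers":0.0,"x":0,"y":0,"z":0,"rx":0,"ry":0,"rz":0},{"fingers":0.0,"x":0,"y":0,"z":0,"rx":0,"ry":0,"rz":0}]' 60
python3 - <<'E'
from h import *
st(); spoon(('side',)); glasses('wrist')
E
```

```text
clock: 59.75
tcp_pos: [0.5445, -0.0396, 0.1829]
orientation: [2.043, 2.042, -0.347]
contact_force: [0.2, 0.7, -0.3]
grip_width: 0.0075
gripper_force: 58.1
t 59.75 tcp [ 0.5445 -0.0396  0.1829] rot [ 2.043  2.042 -0.347] w 0.0075
[[-0.     1.    -0.004]
 [ 0.945 -0.001 -0.327]
 [-0.327 -0.004 -0.945]]
j [-1.08  0.53  1.13  1.93 -0.18  0.97  0.09]
side (-0.04, -0.02) 29 tool [-0.0028  0.001  -0.0319] max -0.0216 world [ 0.5456 -0.0319  0.214 ]
side (-0.02, 0.02) 48 tool [-0.0026  0.0001  0.0002] max 0.0196 world [ 0.5445 -0.0413  0.1828]
side (0.02, 0.05) 39 tool [-0.0031  0.0013  0.0322] max 0.0498 world [ 0.5456 -0.0532  0.1529]
side (0.05, 0.08) 33 tool [-0.0035  0.0007  0.0647] max 0.0797 world [ 0.545  -0.0636  0.1236]
side (0.08, 0.11) 107 tool [ 0.0214 -0.0009  0.0991] max 0.11 world [ 0.5432 -0.0521  0.0821]
wrist well1 circle [ 0.5452 -0.0728  0.03  ]
wrist well2 circle [ 5.438e-01 -3.000e-04  3.000e-02]
wrist well3 circle [0.5428 0.0742 0.0316]
```

```bash
python3 -m jog '[{"fingers":0.0,"x":0.0045,"y":0,"z":0.0195,"rx":0,"ry":0,"rz":0},{"fingers":0.0,"x":0.0045,"y":0,"z":0.0195,"rx":0,"ry":0,"rz":0},{"fingers":0.0,"x":0.0045,"y":0,"z":0.0195,"rx":0,"ry":0,"rz":0},{"fingers":0.0,"x":0.0045,"y":0,"z":0.0195,"rx":0,"ry":0,"rz":0},{"fingers":0.0,"x":0,"y":0,"z":0,"rx":0,"ry":0,"rz":0}]' 60
python3 -m jog '[{"fingers":0.03,"x":0,"y":0,"z":0,"rx":0,"ry":0,"rz":0},{"fingers":0.04,"x":0,"y":0,"z":0,"rx":0,"ry":0,"rz":0},{"fingers":0.04,"x":0,"y":0,"z":-0.02,"rx":0,"ry":0,"rz":0},{"fingers":0.04,"x":0,"y":0,"z":-0.04,"rx":0,"ry":0,"rz":0},{"fingers":0.04,"x":0,"y":0,"z":-0.05,"rx":0,"ry":0,"rz":0},{"fingers":0.04,"x":-0.03,"y":0,"z":-0.03,"rx":0,"ry":9.5,"rz":0},{"fingers":0.04,"x":-0.05,"y":0,"z":0,"rx":0,"ry":9.5,"rz":0},{"fingers":0.04,"x":-0.04,"y":0,"z":0,"rx":0,"ry":0,"rz":0}]' 60
python3 -m jog '[{"fingers":0.05,"x":0,"y":0,"z":0,"rx":0,"ry":0,"rz":0},{"fingers":0.05,"x":0,"y":0,"z":0,"rx":0,"ry":0,"rz":0},{"fingers":0.05,"x":0,"y":0,"z":0,"rx":0,"ry":0,"rz":0}]' 60
python3 - <<'E'
from h import *
st(); stems()
for c in ['scene','side']:
    save(c,c+'F.png'); find('well_1',c); find('tin_3_mid',c)
glasses('wrist')
a=cv2.imread('pics/sceneF.png')[140:340,200:440];b=cv2.imread('pics/sideF.png')[140:340,230:430]
cv2.imwrite('pics/cF.png',cv2.resize(np.hstack([a,b]),None,fx=1.8,fy=1.8))
E
```

```text
clock: 60.48
tcp_pos: [0.5436, -0.0472, 0.1023]
orientation: [2.042, 2.044, -0.349]
contact_force: [0.3, 0.7, 0.7]
grip_width: 0.007
gripper_force: 58.1
clock: 61.48
tcp_pos: [0.5439, -0.1171, 0.2544]
orientation: [2.22, 2.204, -0.03]
contact_force: [0.4, -0.4, 0.3]
grip_width: 0.04
gripper_force: 0.0
clock: 61.85
tcp_pos: [0.5444, -0.1098, 0.2511]
orientation: [2.211, 2.216, -0.04]
contact_force: [0.6, -0.2, 0.2]
grip_width: 0.05
gripper_force: 0.0
t 61.85 tcp [ 0.5444 -0.1098  0.2511] rot [ 2.211  2.216 -0.04 ] w 0.05
[[-0.002  1.    -0.01 ]
 [ 1.     0.002 -0.026]
 [-0.026 -0.01  -1.   ]]
j [-0.75  0.37  1.07  1.82 -0.32  1.16  0.42]
side well 1 (0.1, 0.12) 24 [ 0.5444 -0.046   0.1093] top 0.12
side well 1 (0.13, 0.145) 21 [ 0.5453 -0.0372  0.1395] top 0.145
side well 1 (0.155, 0.19) 35 [ 0.5439 -0.0261  0.1693] top 0.18
side well 2 (0.155, 0.19) 32 [0.5437 0.0443 0.167 ] top 0.179
side well 3 (0.1, 0.12) 5 [0.5476 0.0987 0.1133] top 0.119
side well 3 (0.155, 0.19) 30 [0.5442 0.1176 0.1681] top 0.18
side well 4 (0.1, 0.12) 7 [0.5479 0.1768 0.1134] top 0.119
side well 4 (0.155, 0.1
[... 595 characters left out ...]
2] top 0.181
scene well 4 (0.1, 0.12) 21 [0.5429 0.1786 0.1101] top 0.119
scene well 4 (0.13, 0.145) 16 [0.543  0.1904 0.1383] top 0.145
scene well 4 (0.155, 0.19) 27 [0.5428 0.2007 0.1678] top 0.175
well_1 scene 0.87 [ 0.548 -0.077  0.007]
well_1 scene 0.87 [0.547 0.07  0.005]
well_1 scene 0.77 [0.545 0.143 0.005]
well_1 scene 0.69 [ 0.547 -0.004  0.003]
tin_3_mid scene 0.73 [0.542 0.208 0.175]
tin_3_mid scene 0.54 [ 0.552 -0.237  0.014]
well_1 side 0.97 [0.547 0.07  0.007]
well_1 side 0.62 [0.541 0.144 0.009]
tin_3_mid side 0.56 [ 0.544 -0.256  0.068]
wrist well1 circle [ 0.5432 -0.0738  0.0316]
wrist well2 circle [ 5.423e-01 -3.000e-04  3.160e-02]
wrist well3 circle [0.5428 0.0722 0.0306]
```

View pics/cF.png

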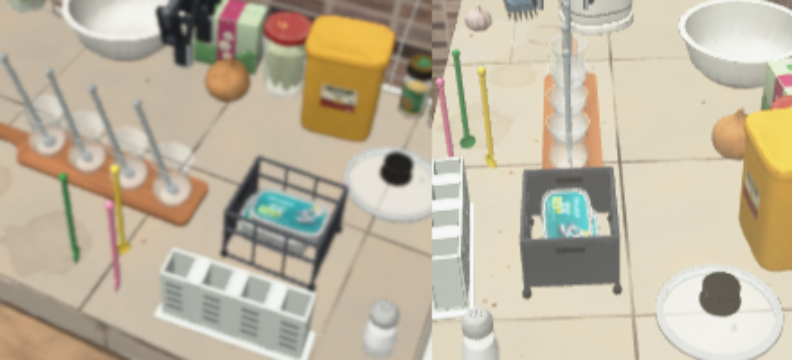

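The final picture shows all four glasses in the wells (scene crop 45,140 to 170,190) with every spoon leaning towards the handle, the tins in the rack, and the salt and onion in place. Handing in.

```bash
python3 -c "
from bench import r
print(r.hand_in())"
```

```text
the job is handed in; nothing more can be done
None
```

The job is handed in, result not reported: the paddle is out flat about 28 cm from the rack and the tins are down in it, each of the four glasses stands in a well with a spoon leaning towards the handle, and the salt and onion were not touched.

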